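# Find the T-bar in the forming-tool crate and lay it in the fork rest

## Robot

A 6-joint arm with a two-finger parallel gripper is mounted at the origin on the work surface. World frame = base frame: x ahead of the robot, y to its left, z up, the work surface at z = 0. Lengths are in m, angles in rad, forces in N, time in s.
With the tool pointing down it reaches from about 0.275 to 0.725 m from the base axis. Payload 5.6 kg.
Tool frame: the origin (TCP) lies between the finger pads; the fingertips stand 17 mm ahead of it and the grasp point (between the pads) lies 2 mm behind it; z points along the fingers, y is the direction in which the jaws open and shut (so a half turn about z gives the same grasp; the last joint's range is limited). The gripper opens to 85 mm and grips with 20 to 120 N. Pads are 22 mm wide; open, the fingers measure 114 mm over their backs; the gripper's body (76 mm by 85 mm) begins 54 mm behind the grasp point. The pads swing forward as they close: fully open they stand 13 mm farther back than shut.
Start: joints at [-0.93, 0.255, 0.108, 0, -1.424, -0.285], TCP at [0.192, -0.516, 0.248] pointing down, gripper open.
Joint ranges: [-2.95, 2.95], [-1.21, 1.97], [-1.09, 1.5], [-2.87, 1.71], [-2.94, -0.07], [-3.05, 3.05]. Speed limits (rad/s): [2.57, 2.57, 3.14, 3.14, 3.14, 3.14].

## Interface

Orientations are given as a unit quaternion [w, x, y, z].
In Python, from cell import robot gives the robot as it stands. The module is installed in compiled form; this text tells all that it offers.
- The arm moves only by the tool servo_tool, never from a script. Its argument "commands" is a list of rows, each an object of numbers: "x", "y", "z": the shift along the tool's x, y, z in mm; "ax", "ay", "az": the turn, a rotation vector about the tool's x, y, z in degrees. A call has 1 to 8 rows; each row is the pose to reach, as a shift and turn from the pose measured when the call began, along the tool's axes at that moment; what a row does not reach only later rows make up. A row lasts 1/12 s, in which the tool goes at most 41.7 mm and 7.16 degrees, less where a joint would pass 70% of its speed; a pose out of reach is approached as far as the arm can. A call with a gripper value outside its range is refused whole. "fingers" is the closure, from 0 (fully open) to 1 (shut), set as the call begins (left out, the last holds). The fingers move at their own pace and stop on an object; "force" is the grip in N (left out, the last holds). Time passes only in rows, so rows that repeat a pose let the fingers close. It gives the time, the measured TCP pose, the force and the opening at its end, in the units of the state.
- robot.state(): the state, without advancing time (a new reading comes with each control period).
- robot.snapshot(name): name is "scene" or "side" or "wrist"; returns a dict with "frame" (420x560x3 uint8, blue, green, red), "range_z" (420x560 float32, m along the optical axis (not along the pixel's ray), 0 where there is no reading), "fov_y" (degrees; the focal length in pixels is half the picture's height over the tangent of half this angle, whatever the lens; pixels are square), "cx", "cy" (the principal point, pixels), "origin" and "attitude" of the camera in the world. Camera axes: x right, y down, z forward; pixel columns grow to the right and rows downward; lengths in m; the calibration is good to about 2 mm. The wrist camera is an equidistant fisheye: a pixel r from the principal point sees the ray r / f radians off the axis. A picture is of the moment at which its call begins.
- robot.job_done(): hands the job in, once; it reports no verdict.
The state is a dict: "t": time; "joints": joint angles; "joint_velocities": joint speeds; "joint_efforts": joint torques, N m; "tool_pos": TCP position; "ee_rot": TCP orientation; "wrist_force": force on the tool from outside, world axes, zero at the start; "wrist_torque": the same for the moment, N m; "opening": finger opening in m.
Only numpy, scipy, OpenCV 4.12 (cv2) and the standard library are available. Lean on these libraries where they do the work, as an engineer would, in place of code of your own. Each camera call takes 0.05 s, during which the arm holds its last target.

## Task

Fetch the T-shaped steel bar from the wooden crate: slide the slatted cover and push the loose wooden paddle aside as needed to get at it. Lower the T-bar, without dropping it, into both forks of the steel rest so that it lies flat, its main bar centred on the rest and its crosspiece beyond the forks at either end, then let go. Leave the other bars and both paddles inside the crate, and do not shift the vase, the tin or the wooden block.

Things in the scene. Friction and masses are not known exactly. Their poses are not given: they have to be found in the camera images.
- crate: Fixed open wooden crate, outside 236 (its x) x 356 (its y) x 50 mm high, walls 8 mm, floor 8 mm thick, so 220 x 340 mm inside. Origin: centre of its underside, on the bench. It holds four steel bars lying on the floor, with two paddles across the top of them.
- cover (a joint): Slatted wooden half cover that slides along the crate's y above the rim. Value in m, 0 to 0.23: cover centre is at crate y = value - 0.115 (0: at the -y end; 0.23: at the +y end). It covers 110 mm of the length and the full width with four 16 mm wide slats; slats lie 51 to 59 mm above the bench. It stays where it is left; about 3 N moves it. Slide it by pushing its raised crossbar sideways.
- cover_bar (a point): Middle of the top of the cover's raised crossbar (89 mm above the bench; the bar is 20 mm thick along the crate's y, 210 mm long along its x, and stands 30 mm above the slats).
- tee: The wanted T-shaped bar, plain steel, about 0.35 kg, 20 mm high; its main bar is 140 x 22 mm along the body's x with the origin under the middle of that bar (underside). The crosspiece, 70 mm long (along y) and 22 mm wide, is flush with the +x end: it spans x = 48 to 70 mm. Lies flat in any of the four quarters of the crate, main bar roughly along the crate's length. Centre of mass about 15 mm from the origin towards the crosspiece.
- ell: L-shaped steel bar, not wanted, 20 mm high; its main bar is 140 x 22 mm along the body's x with the origin under the middle of that bar; a 22 mm wide foot at the +x end reaches to y = 35 mm.
- straight: Plain straight steel bar, not wanted, 20 mm high; its main bar is 140 x 22 mm along the body's x with the origin under the middle of that bar.
- cross: Cross-shaped steel bar, not wanted, 20 mm high; its main bar is 140 x 22 mm along the body's x with the origin under the middle of that bar; a 70 x 22 mm crosspiece at its middle.
- paddle_a: Loose flat dark wooden paddle, 190 long (x) x 12 mm thick, about 0.09 kg: blade 44 mm wide from x = -95 to 35 mm, handle 24 mm wide from 35 to 95 mm. Origin under its middle. It lies level on top of two bars (underside about 20 mm above the crate floor), across the crate's width, in one end half of the crate. Its centre of mass is near x = -15 mm.
- paddle_b: A second paddle, the same as paddle_a, across the bars in the other end half of the crate.
- rest: Fixed dark steel fork rest: base plate 100 (x) x 150 (y) x 10 mm, with two forks 10 mm thick, centred at y = +33 and -33 mm. Each fork has a slot 34 mm wide (along x, centred on x = 0), open at the top: slot floor 45 mm and prong tops 77 mm above the bench, prongs 13 mm wide. Between the forks, 56 mm, the space is free down to the base plate. Origin: centre of the underside. The bar is to lie along the rest's y.
- rest_seat (a point): Point midway between the two forks at the height of the slot floors (45 mm): where the middle of the underside of the T-bar's main bar (its origin) belongs.
- vase: Finished green glass vase, 80 mm across and 150 mm tall, standing beyond the rest; leave alone. Origin: centre of its foot.
- tin: Aluminium wax tin, 72 mm across, 70 mm tall, at the left of the rest; leave alone. Origin: centre of its underside.
- block: Wooden forming block: a hollow cup 84 mm across, 55 mm tall, with a 110 mm handle along its +x, at the right of the crate; leave alone. Origin: under the cup.
Not all that is in view belongs to the job. Of the things that look like the rest, the middle-sized one is meant.

How it is judged:
By the outcome, as a careful person would: the job done as asked, in the order asked, and still so for the second after the job is handed in, with the robot touching nothing.
It also fails if it takes over 54 s, if anything falls off the work surface, if the arm or the gripper's body presses on something with over 40 N, if the wrist force passes 120 N, or if a joint passes its speed limit or range.

## Working session

There is one attempt and no reset: what is moved stays moved. The work goes in short steps, Python scripts to look and compute and a tool call to move; the robot and the scene stay as the last step left them, time stands still between calls to the robot, and variables do not carry over. Pictures are saved under pics/ and viewed, and the job is handed in when it is done.

Besides the shell and the picture viewer there is one more tool, called after ">>>" by a JSON object that holds its "api" and its "payload". servo_tool: Moves the arm, as the interface text tells. Its arguments: {"type":"object","properties":{"commands":{"type":"array"},"fingers":{"type":"number"},"force":{"type":"number"}},"required":["commands"]}

```bash
mkdir -p pics; ls; cat > h.py <<'E'
import numpy as np, cv2
from scipy.spatial.transform import Rotation as R
from cell import robot
def rot(a):
    a=np.array(a,float)
    if a.shape==(3,3): return a
    return R.from_quat([a[1],a[2],a[3],a[0]]).as_matrix()
def snap(n,save=None):
    s=robot.snapshot(n)
    if save: cv2.imwrite('pics/'+save,s['frame'])
    return s
def focal(s): return 210/np.tan(np.radians(s['fov_y'])/2)
def cloud(s):
    f=focal(s); z=s['range_z']; v,u=np.mgrid[0:420,0:560].astype(float)
    P=np.dstack([(u-s['cx'])/f*z,(v-s['cy'])/f*z,z])
    return P@rot(s['attitude']).T+np.array(s['origin'])
def ray(s,u,v,fish=False):
    f=focal(s); a=(u-s['cx']); b=(v-s['cy'])
    if fish:
        r=np.hypot(a,b); th=r/f; k=np.sin(th)/r if r>0 else 0
        d=np.array([a*k,b*k,np.cos(th)])
    else: d=np.array([a/f,b/f,1])
    return np.array(s['origin']),rot(s['attitude'])@d
def plane(s,u,v,h,fish=False):
    o,d=ray(s,u,v,fish); return o+d*(h-o[2])/d[2]
E
python3 - <<'E'
from h import *
for n in ['scene','side','wrist']:
    s=snap(n,n+'0.png'); print(n,s['fov_y'],s['cx'],s['cy'],s['origin'],s['attitude'],(s['range_z']>0).mean())
print(robot.state())
E
```

```text
pics
scene 46.714484502655665 276.4235673863349 212.97357709258705 [1.70332192 0.36995616 1.2191693 ] [-0.23814403  0.54832777  0.73377199 -0.32280449] 0.9960926870748299
side 50.491922578172044 275.727867576708 214.62657271494962 [0.10674539 0.74739901 0.95481927] [ 0.09893855 -0.24342839  0.89723738 -0.35485049] 0.995812074829932
wrist 65.70646984690485 286.66179813084074 205.18205515463833 [ 0.11682218 -0.54345685  0.37469817] [0.08903668 0.56371973 0.81077432 0.13014428] 0.9962542517006803
{'t': 0.15, 'joints': array([-9.30405906e-01,  2.55610521e-01,  1.07284374e-01, -3.59650791e-04,
       -1.42389086e+00, -2.84594072e-01]), 'joint_velocities': array([ 0.00124618, -0.00289028,  0.00390736,  0.00198389, -0.00087839,
        0.00074609]), 'joint_efforts': array([-9.93876256e-05, -3.86938870e+01,  2.38083065e+01,  5.36671221e+00,
       -4.54120294e-03, -7.71523048e-06]), 'tool_pos': array([ 0.19150798, -0.5152065 ,  0.24759607]), 'ee_rot': array([-1.57755616e-04, -1.76935233e-01,  9.84222224e-01,  7.15074875e-04]), 'wrist_force': array([ 0.4443526 , -0.18913041, -0.15570243]), 'wrist_torque': array([0.02897276, 0.03444746, 0.01751222]), 'opening': 0.08538430179183021}
```

View pics/scene0.png

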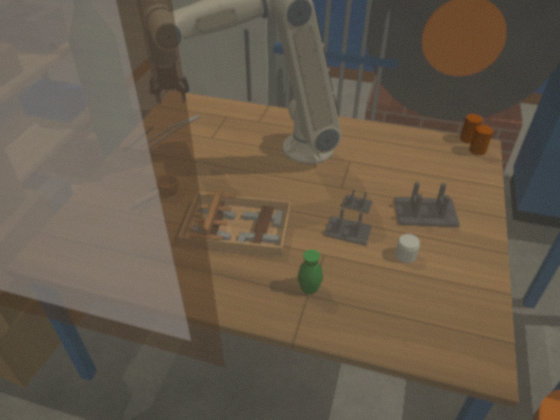

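View pics/side0.png

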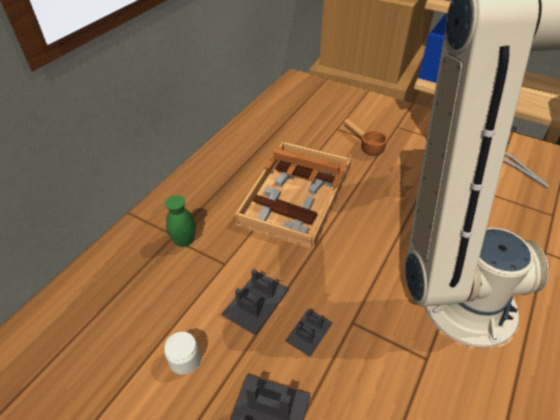

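View pics/wrist0.png

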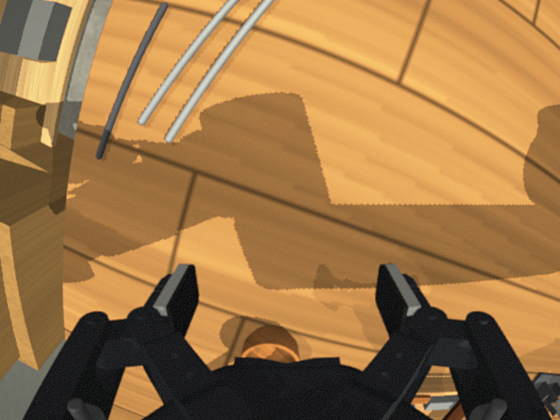

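Scene and side views show the crate (scene 237,222; side 295,195) with the cover at its far end. There are three fork rests in side: small (310,330), middle (256,300) and large (270,405). The block is at (370,142), the vase at (180,222) and the tin at (182,352). Next, a close crop of the crate and some measurements.

```bash
python3 - <<'E'
from h import *
s=snap('side'); c=cloud(s); np.save('c_side.npy',c)
cv2.imwrite('pics/side_crop.png',cv2.resize(s['frame'][140:250,230:360],None,fx=5.5,fy=5,interpolation=cv2.INTER_CUBIC))
s=snap('scene'); c2=cloud(s); np.save('c_scene.npy',c2)
cv2.imwrite('pics/scene_crop.png',cv2.resize(s['frame'][185:260,175:300],None,fx=6,fy=6,interpolation=cv2.INTER_CUBIC))
for u,v in [(256,300),(310,330),(182,352),(370,142),(180,222),(295,195),(350,70)]: print(u,v,c[v,u].round(3))
E
```

```text
256 300 [0.431 0.294 0.079]
310 330 [0.295 0.285 0.052]
182 352 [0.501 0.476 0.07 ]
370 142 [ 0.454 -0.472  0.011]
180 222 [0.719 0.205 0.101]
295 195 [ 0.552 -0.116  0.01 ]
350 70 [ 0.77  -1.039 -0.077]
```

View pics/side_crop.png

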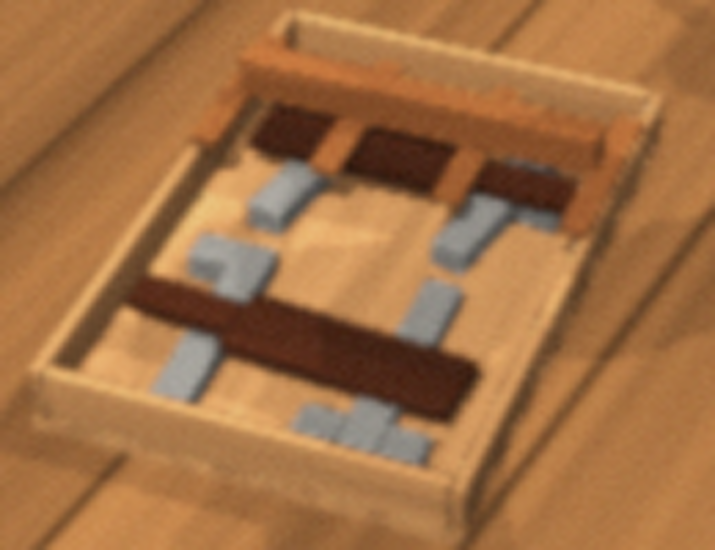

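View pics/scene_crop.png

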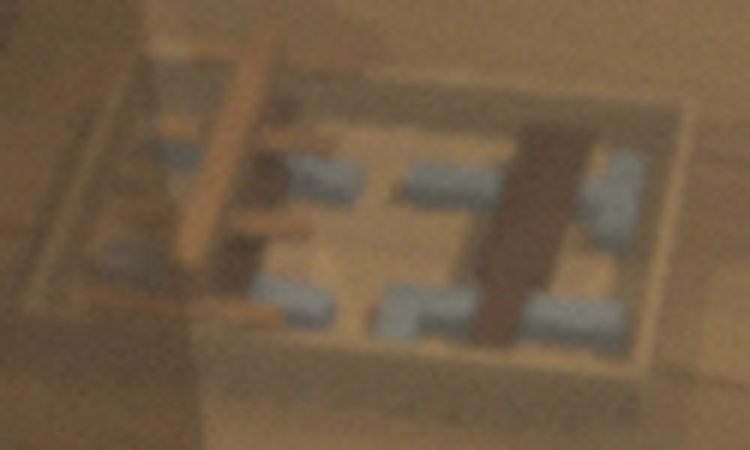

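```bash
python3 - <<'E'
from h import *
c=np.load('c_side.npy'); f=cv2.imread('pics/side0.png')
m=(c[...,2]>.044)&(c[...,2]<.056)&(c[...,0]>.38)&(c[...,0]<.72)&(c[...,1]>-.36)&(c[...,1]<.12)
p=c[m][:,:2]; print(len(p),p.min(0),p.max(0))
r=cv2.minAreaRect((p*1000).astype(np.float32)); print('crate',r)
m=(c[...,2]>.082)&(c[...,2]<.096)&(c[...,0]>.38)&(c[...,0]<.72)&(c[...,1]>-.36)&(c[...,1]<.12)
p=c[m][:,:2]; print('bar',cv2.minAreaRect((p*1000).astype(np.float32)),p.mean(0))
# rest: 
for lo,hi in [(.004,.016),(.07,.084)]:
    m=(c[...,2]>lo)&(c[...,2]<hi)&(c[...,0]>.34)&(c[...,0]<.52)&(c[...,1]>.17)&(c[...,1]<.40)
    dark=cv2.imread('pics/side0.png').max(2)<75
    p=c[m&dark][:,:2]; print('rest',lo,len(p),cv2.minAreaRect((p*1000).astype(np.float32)),p.min(0),p.max(0))
E
python3 - <<'E'
import cv2
f=cv2.imread('pics/side0.png')
cv2.imwrite('pics/rest_crop.png',cv2.resize(f[250:420,210:340],None,fx=4.5,fy=3.5,interpolation=cv2.INTER_CUBIC))
E
```

```text
886 [ 0.41296489 -0.3149612 ] [0.69458243 0.07023411]
crate ((553.7933959960938, -122.267333984375), (236.90493774414062, 363.9424743652344), 8.006099700927734)
bar ((565.3234252929688, -202.83265686035156), (209.94737243652344, 28.593294143676758), 8.273921012878418) [ 0.56208868 -0.2020627 ]
rest 0.004 1307 ((454.5744934082031, 259.66510009765625), (150.92654418945312, 96.747802734375), 87.07801055908203) [0.40481315 0.18219641] [0.5059202  0.33521678]
rest 0.07 78 ((455.452392578125, 260.465576171875), (75.61996459960938, 54.75709915161133), 87.33092498779297) [0.42639603 0.22393339] [0.48453413 0.29866679]
```

View pics/rest_crop.png

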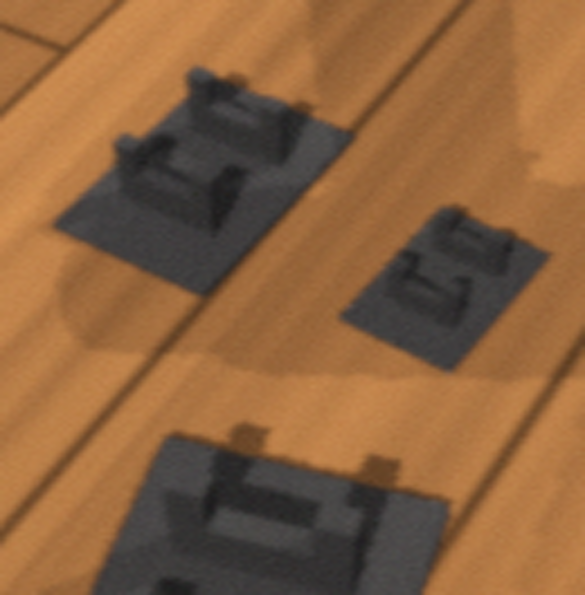

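```bash
cat >> h.py <<'E'
def Rdown(yaw):  # tool x axis at world yaw (deg), z down ; tool y = z cross x
    a=np.radians(yaw); x=np.array([np.cos(a),np.sin(a),0]); z=np.array([0,0,-1.]); return np.column_stack([x,np.cross(z,x),z])
def go(x,y,z,yaw):
    st=robot.state(); Rc=rot(st['ee_rot']); p=np.array(st['tool_pos'])
    d=Rc.T@(np.array([x,y,z])-p)*1000; w=np.degrees(R.from_matrix(Rc.T@Rdown(yaw)).as_rotvec())
    print('shift',d.round(1),'turn',w.round(2),'rows',round(max(np.linalg.norm(d)/41.7,np.linalg.norm(w)/7.16),1))
def where():
    st=robot.state(); Rc=rot(st['ee_rot'])
    print('t',round(st['t'],2),'p',st['tool_pos'].round(4),'yaw',np.degrees(np.arctan2(Rc[1,0],Rc[0,0])).round(2),'tilt',Rc[:,2].round(3),'F',st['wrist_force'].round(1),'open',round(st['opening'],4),'j',st['joints'].round(2))
E
python3 - <<'E'
from h import *
where()
st=robot.state(); Rc=rot(st['ee_rot']); s=snap('wrist')
print(Rc.round(3)); print('cam in tool',(Rc.T@(s['origin']-st['tool_pos'])).round(4)); print((Rc.T@rot(s['attitude'])).round(3))
# desired: cam over crate centre
yaw=188-90
for yaw in (98,188,8,-82): 
    print(yaw); go(.53,-.10,.36,yaw)
E
```

```text
t 0.25 p [ 0.1916 -0.5154  0.2479] yaw -159.61 tilt [-0.     0.001 -1.   ] F [ 0.1 -0.  -0.2] open 0.0854 j [-0.93  0.26  0.11 -0.   -1.42 -0.28]
[[-0.937 -0.348 -0.   ]
 [-0.348  0.937  0.001]
 [ 0.     0.001 -1.   ]]
cam in tool [ 0.0799 -0.0003 -0.1272]
[[ 0.    -0.95  -0.311]
 [ 1.     0.     0.001]
 [-0.001 -0.311  0.95 ]]
98
shift [-461.9  271.6 -111.9] turn [ 2.0000e-02 -3.0000e-02  1.0239e+02] rows 14.3
188
shift [-461.9  271.6 -111.9] turn [ 3.000e-02 -1.000e-02  1.239e+01] rows 13.1
8
shift [-461.9  271.6 -111.9] turn [ 1.0000e-02  5.0000e-02 -1.6761e+02] rows 23.4
-82
shift [-461.9  271.6 -111.9] turn [ 3.000e-02  2.000e-02 -7.761e+01] rows 13.1
```

```bash
python3 - <<'E'
from h import *
go(.554,-.122,.30,-82)
E
```

```text
shift [-476.8  242.6  -51.9] turn [ 3.000e-02  2.000e-02 -7.761e+01] rows 12.9
```

>>> {"api": "servo_tool", "payload": {"commands": [{"x":-477,"y":243,"z":-52,"az":78},{"x":-477,"y":243,"z":-52,"az":-78},{"x":-477,"y":243,"z":-52,"az":-78},{"x":-477,"y":243,"z":-52,"az":-78},{"x":-477,"y":243,"z":-52,"az":-78},{"x":-477,"y":243,"z":-52,"az":-78},{"x":-477,"y":243,"z":-52,"az":-78},{"x":-477,"y":243,"z":-52,"az":-78}], "fingers": 1}}

```text
invalid input
```

```bash
python3 - <<'E'
from h import *
where(); go(.554,-.122,.30,-82)
E
```

```text
t 0.3 p [ 0.1916 -0.5154  0.248 ] yaw -159.61 tilt [-0.     0.001 -1.   ] F [ 0.7 -0.6  0.6] open 0.0852 j [-0.93  0.26  0.11 -0.   -1.42 -0.28]
shift [-476.8  242.6  -51.9] turn [ 3.000e-02  2.000e-02 -7.761e+01] rows 12.9
```

>>> {"api": "servo_tool", "payload": {"commands": [{"x":-477,"y":243,"z":-52,"az":-78},{"x":-477,"y":243,"z":-52,"az":-78},{"x":-477,"y":243,"z":-52,"az":-78},{"x":-477,"y":243,"z":-52,"az":-78},{"x":-477,"y":243,"z":-52,"az":-78},{"x":-477,"y":243,"z":-52,"az":-78},{"x":-477,"y":243,"z":-52,"az":-78},{"x":-477,"y":243,"z":-52,"az":-78}], "fingers": 1.0, "force": 40}}

```text
invalid input
```

```bash
python3 - <<'E'
from h import *
where(); go(.554,-.122,.30,-82)
E
```

```text
t 0.3 p [ 0.1916 -0.5154  0.248 ] yaw -159.61 tilt [-0.     0.001 -1.   ] F [ 0.7 -0.6  0.6] open 0.0852 j [-0.93  0.26  0.11 -0.   -1.42 -0.28]
shift [-476.8  242.6  -51.9] turn [ 3.000e-02  2.000e-02 -7.761e+01] rows 12.9
```

>>> {"api": "servo_tool", "payload": {"commands": [{"x":-40,"y":0,"z":0,"ax":0,"ay":0,"az":-7}]}}

```text
t: 0.38
tool_pos: [0.2253, -0.5029, 0.2483]
ee_rot: [-0.001, -0.234, 0.972, 0.0]
wrist_force: [2.3, 0.3, 0.1]
opening: 0.0854
```

Now with all keys and the full distance, to see if large shifts are accepted.

>>> {"api": "servo_tool", "payload": {"commands": [{"x":-430,"y":290,"z":-52,"ax":0,"ay":0,"az":-71},{"x":-430,"y":290,"z":-52,"ax":0,"ay":0,"az":-71}], "fingers": 1, "force": 40}}

```text
t: 0.55
tool_pos: [0.2695, -0.4279, 0.2551]
ee_rot: [-0.001, -0.358, 0.934, 0.001]
wrist_force: [0.7, 0.1, 0.4]
opening: 0.064
```

```bash
python3 - <<'E'
from h import *
where(); go(.554,-.122,.30,-82)
E
```

```text
t 0.55 p [ 0.2695 -0.4279  0.2551] yaw -138.05 tilt [-0.002  0.002 -1.   ] F [0.7 0.1 0.4] open 0.064 j [-0.7   0.17  0.01 -0.   -1.42 -0.14]
shift [-416.1   37.5  -44.8] turn [  0.17   0.09 -56.05] rows 10.1
```

>>> {"api": "servo_tool", "payload": {"commands": [{"x":-416,"y":38,"z":-45,"ax":0,"ay":0,"az":-56},{"x":-416,"y":38,"z":-45,"ax":0,"ay":0,"az":-56},{"x":-416,"y":38,"z":-45,"ax":0,"ay":0,"az":-56},{"x":-416,"y":38,"z":-45,"ax":0,"ay":0,"az":-56},{"x":-416,"y":38,"z":-45,"ax":0,"ay":0,"az":-56},{"x":-416,"y":38,"z":-45,"ax":0,"ay":0,"az":-56},{"x":-416,"y":38,"z":-45,"ax":0,"ay":0,"az":-56},{"x":-416,"y":38,"z":-45,"ax":0,"ay":0,"az":-56}]}}

```text
t: 1.22
tool_pos: [0.4952, -0.1837, 0.2915]
ee_rot: [-0.0, 0.757, -0.654, -0.001]
wrist_force: [1.9, -1.8, 0.4]
opening: 0.0003
```

```bash
python3 - <<'E'
from h import *
where(); go(.554,-.122,.30,-82)
E
```

```text
t 1.22 p [ 0.4952 -0.1837  0.2915] yaw -81.67 tilt [-0.002  0.002 -1.   ] F [ 1.9 -1.8  0.4] open 0.0003 j [-0.06  0.2   0.15 -0.   -1.52  0.21]
shift [-52.6 -67.1  -8.5] turn [0.08 0.15 0.33] rows 2.1
```

>>> {"api": "servo_tool", "payload": {"commands": [{"x":-53,"y":-67,"z":-9,"ax":0,"ay":0,"az":0},{"x":-53,"y":-67,"z":-9,"ax":0,"ay":0,"az":0},{"x":-53,"y":-67,"z":-9,"ax":0,"ay":0,"az":0}]}}

```text
t: 1.47
tool_pos: [0.5572, -0.1171, 0.2995]
ee_rot: [-0.001, 0.758, -0.652, -0.002]
wrist_force: [-0.5, 0.6, -1.5]
opening: -0.0004
```

```bash
python3 - <<'E'
from h import *
where(); s=snap('wrist','w1.png'); where()
E
```

```text
t 1.47 p [ 0.5572 -0.1171  0.2995] yaw -81.42 tilt [-0.002  0.003 -1.   ] F [-0.5  0.6 -1.5] open -0.0004 j [ 0.07  0.29  0.28 -0.   -1.57  0.08]
t 1.52 p [ 0.5561 -0.1184  0.2994] yaw -81.44 tilt [-0.003  0.003 -1.   ] F [ 0.9 -0.1  0.3] open 0.0002 j [ 0.06  0.29  0.28 -0.   -1.57  0.09]
```

View pics/w1.png

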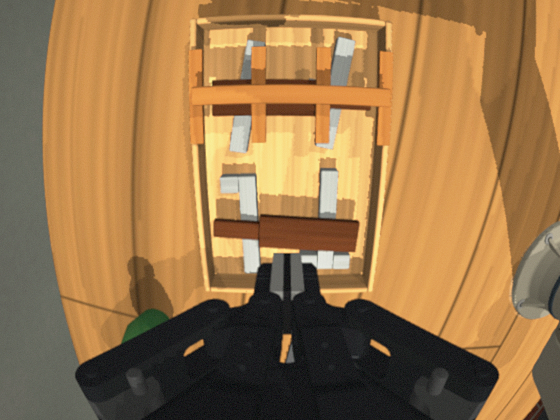

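Wrist view w1 lists these possible T-bars:
- ell at (245,222), with its foot only to the left at (232,185).
- A bar at (328,215) with a crosspiece at (325,262), flush with its lower end.
- Two bars under the cover, at (242,98) and (340,95). They show no end pieces, so they are the straight bar and the cross.

I choose (328,215) and check it in a crop.

```bash
python3 - <<'E'
from h import *
f=cv2.imread('pics/w1.png')
cv2.imwrite('pics/w1crop.png',cv2.resize(f[150:300,190:400],None,fx=3.7,fy=3.7,interpolation=cv2.INTER_CUBIC))
cv2.imwrite('pics/w1crop2.png',cv2.resize(f[10:160,180:400],None,fx=3.6,fy=3.6,interpolation=cv2.INTER_CUBIC))
E
```

```text
(no output)
```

View pics/w1crop.png

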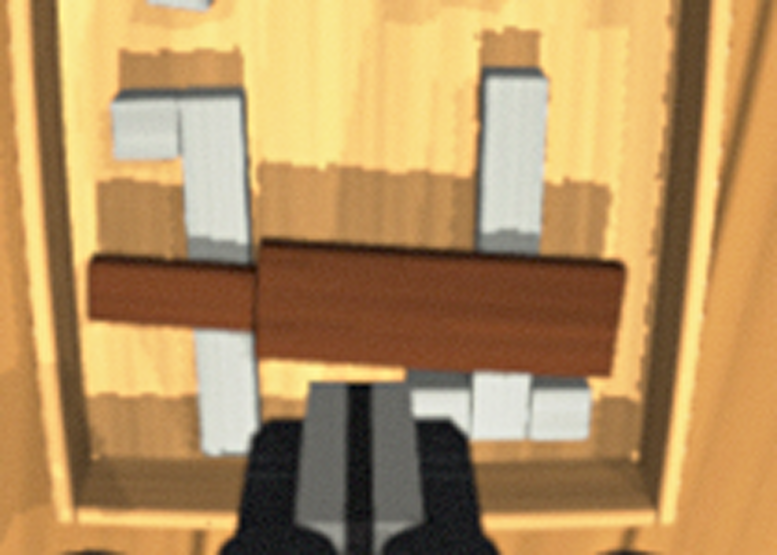

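View pics/w1crop2.png

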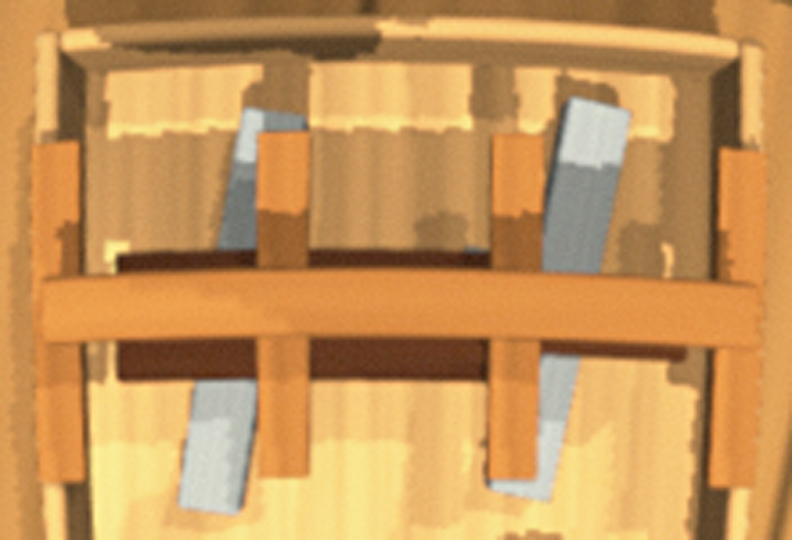

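```bash
python3 - <<'E'
from h import *
s=snap('wrist')
C=np.array([.5538,-.1223]); a=np.radians(8.1); X=np.array([np.cos(a),np.sin(a)]);Y=np.array([-np.sin(a),np.cos(a)])
def P(n,u,v,h):
    q=plane(s,u,v,h,True); d=q[:2]-C; print(n,q.round(4),'crate',(d@X).round(4),(d@Y).round(4))
c1=lambda x,y:(190+x/3.7,150+y/3.7); c2=lambda x,y:(180+x/3.6,10+y/3.6)
for n,(x,y),h in [('T-yL',(484,70),.028),('T-yR',(546,75),.028),('T+yL',(473,437),.028),('T+yR',(530,437),.028),('crossL',(412,437),.028),('crossR',(588,437),.028),
 ('pTL',(262,240),.04),('pBL',(257,360),.04),('pTR',(625,263),.04),('pBR',(610,375),.04),('hT',(90,255),.04),('hB',(90,318),.04),
 ('rimBL',(58,515),.05),('rimBR',(672,515),.05),('ell-yL',(113,95),.028),('ell-yR',(243,93),.028),('ell+yR',(258,450),.028)]: P(n,*c1(x,y),h)
for n,(x,y),h in [('straight+y',(180,508),.028),('straight+y',(240,515),.028),('cross+y',(490,485),.028),('cross+y',(550,498),.028),('pbBL',(117,380),.04),('pbBR',(487,378),.04),('coverend L',(80,484),.059),('coverend R',(712,487),.059),('rimTL',(40,35),.05),('rimTR',(762,45),.05)]: P(n,*c2(x,y),h)
E
```

```text
T-yL [ 0.5126 -0.1211  0.028 ] crate -0.0407 0.007
T-yR [ 0.4912 -0.1228  0.028 ] crate -0.062 0.0084
T+yL [0.4906 0.0182 0.028 ] crate -0.0427 0.148
T+yR [0.4689 0.0153 0.028 ] crate -0.0647 0.1482
crossL [0.5136 0.0214 0.028 ] crate -0.0195 0.1479
crossR [0.4464 0.0126 0.028 ] crate -0.0873 0.1486
pTL [ 0.5789 -0.0537  0.04  ] crate 0.0345 0.0644
pBL [ 0.5752 -0.0081  0.04  ] crate 0.0372 0.1101
pTR [ 0.4525 -0.0637  0.04  ] crate -0.092 0.0723
pBR [ 0.4479 -0.0202  0.04  ] crate -0.0904 0.116
hT [ 0.638 -0.039  0.04 ] crate 0.0951 0.0706
hB [ 0.6364 -0.0149  0.04  ] crate 0.0969 0.0947
rimBL [0.6425 0.0647 0.05  ] crate 0.1142 0.1726
rimBR [0.4123 0.0307 0.05  ] crate -0.1185 0.1715
ell-yL [ 0.6369 -0.094   0.028 ] crate 0.0863 0.0163
ell-yR [ 0.5923 -0.101   0.028 ] crate 0.0411 0.0157
ell+yR [0.5706 0.0358 0.028 ] crate 0.0389 0.1542
straight+y [ 0.6282 -0.1271  0.028 ] crate 0.073 -0.0152
straight+y [ 0.6071 -0.1274  0.028 ] crate 0.052 -0.0126
cross+y [ 0.5236 -0.1504  0.028 ] crate -0.0339 -0.0236
cross+y [ 0.5023 -0.1493  0.028 ] crate -0.0548 -0.0195
pbBL [ 0.6527 -0.1696  0.04  ] crate 0.0913 -0.0608
pbBR [ 0.5318 -0.1869  0.04  ] crate -0.0309 -0.0609
coverend L [ 0.6571 -0.1363  0.059 ] crate 0.1003 -0.0284
coverend R [ 0.4555 -0.1659  0.059 ] crate -0.1035 -0.0293
rimTL [ 0.6927 -0.2827  0.05  ] crate 0.1149 -0.1784
rimTR [ 0.461  -0.3157  0.05  ] crate -0.1191 -0.1784
```

T confirmed: its crosspiece shows on both sides, flush with the +y end, crop (412–588, 380–437). It is clear of the cover, and paddle_a lies over its middle. The bars leave a gap in mid-crate where a pushed paddle would dip. So I'll pinch the paddle across its blade, raise it a few mm and slide it to −y onto the other bars.

```bash
python3 - <<'E'
from h import *
where(); go(.5395,-.0341,.12,5)
E
```

```text
t 1.57 p [ 0.5549 -0.12    0.2997] yaw -81.52 tilt [-0.003  0.002 -1.   ] F [ 0.4 -1.  -0.6] open 0.0003 j [ 0.06  0.29  0.28 -0.   -1.57  0.09]
shift [-86.7   2.1 179.9] turn [ -0.     0.25 -86.52] rows 12.1
```

>>> {"api": "servo_tool", "payload": {"commands": [{"x":-87,"y":2,"z":90,"ax":0,"ay":0,"az":-86.5},{"x":-87,"y":2,"z":180,"ax":0,"ay":0,"az":-86.5},{"x":-87,"y":2,"z":180,"ax":0,"ay":0,"az":-86.5},{"x":-87,"y":2,"z":180,"ax":0,"ay":0,"az":-86.5},{"x":-87,"y":2,"z":180,"ax":0,"ay":0,"az":-86.5},{"x":-87,"y":2,"z":180,"ax":0,"ay":0,"az":-86.5},{"x":-87,"y":2,"z":180,"ax":0,"ay":0,"az":-86.5},{"x":-87,"y":2,"z":180,"ax":0,"ay":0,"az":-86.5}], "fingers": 0.3, "force": 30}}

```text
t: 2.23
tool_pos: [0.5385, -0.0348, 0.1195]
ee_rot: [-0.001, 0.978, -0.208, -0.002]
wrist_force: [0.8, -0.3, 0.4]
opening: 0.0594
```

```bash
python3 - <<'E'
from h import *
where(); go(.5395,-.0341,.12,5)
E
```

```text
t 2.23 p [ 0.5385 -0.0348  0.1195] yaw -24.05 tilt [-0.004  0.002 -1.   ] F [ 0.8 -0.3  0.4] open 0.0594 j [ 0.22  0.31 -0.15 -0.   -1.11  0.93]
shift [ 0.6 -1.1 -0.5] turn [ -0.07   0.24 -29.05] rows 4.1
```

>>> {"api": "servo_tool", "payload": {"commands": [{"x":0.6,"y":-1,"z":0,"ax":0,"ay":0.2,"az":-29},{"x":0.6,"y":-1,"z":0,"ax":0,"ay":0.2,"az":-29},{"x":0.6,"y":-1,"z":0,"ax":0,"ay":0.2,"az":-29},{"x":0.6,"y":-1,"z":0,"ax":0,"ay":0.2,"az":-29},{"x":0.6,"y":-1,"z":0,"ax":0,"ay":0.2,"az":-29},{"x":0.6,"y":-1,"z":0,"ax":0,"ay":0.2,"az":-29}]}}

```text
t: 2.73
tool_pos: [0.539, -0.0351, 0.1197]
ee_rot: [-0.001, 0.999, 0.041, -0.0]
wrist_force: [0.5, 0.1, 0.3]
opening: 0.0599
```

```bash
python3 - <<'E'
from h import *
where(); go(.5395,-.0341,.04,5)
s=snap('wrist','w2.png');
s=snap('side'); cv2.imwrite('pics/s2.png',cv2.resize(s['frame'][100:260,210:380],None,fx=4,fy=3.7,interpolation=cv2.INTER_CUBIC))
E
```

```text
t 2.73 p [ 0.539  -0.0351  0.1197] yaw 4.73 tilt [-0.     0.001 -1.   ] F [0.5 0.1 0.3] open 0.0599 j [ 0.22  0.31 -0.15 -0.   -1.11  1.43]
shift [ 0.6 -0.8 79.7] turn [-0.07  0.02 -0.27] rows 1.9
```

View pics/w2.png

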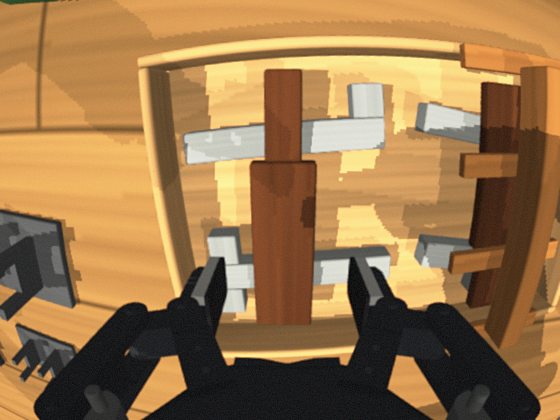

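View pics/s2.png

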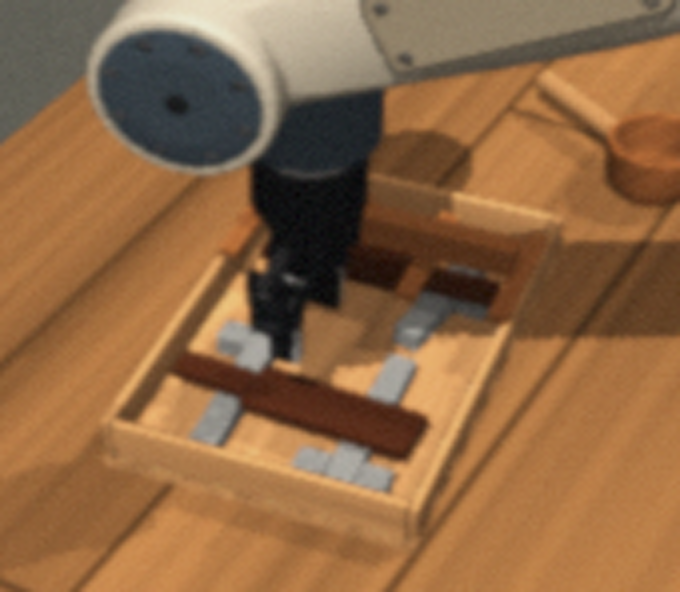

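Wrist view: the T crosspiece is at (225,270), and the pads at x≈210 and 365 straddle the blade (252–316). Descending.

>>> {"api": "servo_tool", "payload": {"commands": [{"x":0.6,"y":-1,"z":25,"ax":0,"ay":0,"az":0},{"x":0.6,"y":-1,"z":45,"ax":0,"ay":0,"az":0},{"x":0.6,"y":-1,"z":62,"ax":0,"ay":0,"az":0},{"x":0.6,"y":-1,"z":74,"ax":0,"ay":0,"az":0},{"x":0.6,"y":-1,"z":79,"ax":0,"ay":0,"az":0},{"x":0.6,"y":-1,"z":80,"ax":0,"ay":0,"az":0}]}}

```text
t: 3.33
tool_pos: [0.539, -0.0339, 0.0387]
ee_rot: [-0.0, 0.999, 0.04, -0.001]
wrist_force: [-0.3, 0.3, 0.2]
opening: 0.0596
```

>>> {"api": "servo_tool", "payload": {"commands": [{"x":0,"y":0,"z":0,"ax":0,"ay":0,"az":0},{"x":0,"y":0,"z":0,"ax":0,"ay":0,"az":0},{"x":0,"y":0,"z":0,"ax":0,"ay":0,"az":0},{"x":0,"y":0,"z":0,"ax":0,"ay":0,"az":0}], "fingers": 0.7, "force": 30}}

```text
t: 3.67
tool_pos: [0.5394, -0.0338, 0.0395]
ee_rot: [-0.001, 0.999, 0.04, -0.001]
wrist_force: [-0.2, -0.3, 1.1]
opening: 0.0435
```

```bash
python3 - <<'E'
from h import *
where()
s=snap('wrist','w3.png')
C=np.array([.5538,-.1223]); a=np.radians(8.1);Y=np.array([-np.sin(a),np.cos(a)])
p=robot.state()['tool_pos'][:2]; print('crate y',(p-C)@Y)
E
```

```text
t 3.67 p [ 0.5394 -0.0338  0.0395] yaw 4.6 tilt [-0.001  0.001 -1.   ] F [-0.2 -0.3  1.1] open 0.0435 j [ 0.23  0.4  -0.26 -0.   -0.92  1.43]
crate y 0.0896487801305759
```

View pics/w3.png

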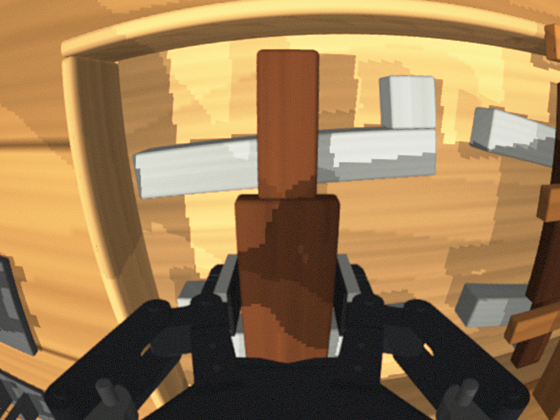

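Paddle gripped (opening 43.5 mm). Raise 5 mm and carry it to crate y≈−0.031.

```bash
python3 - <<'E'
from h import *
go(.5394+.0169,-.0338-.1188,.0445,5)
E
```

```text
shift [  7.3 119.8  -5.2] turn [-0.07  0.06 -0.39] rows 2.9
```

>>> {"api": "servo_tool", "payload": {"commands": [{"x":0,"y":0,"z":-5,"ax":0,"ay":0,"az":0},{"x":1,"y":10,"z":-5,"ax":0,"ay":0,"az":0},{"x":2,"y":30,"z":-5,"ax":0,"ay":0,"az":0},{"x":3,"y":50,"z":-5,"ax":0,"ay":0,"az":0},{"x":4,"y":70,"z":-5,"ax":0,"ay":0,"az":0},{"x":5.5,"y":90,"z":-5,"ax":0,"ay":0,"az":0},{"x":6,"y":100,"z":-5,"ax":0,"ay":0,"az":0},{"x":6,"y":100,"z":-5,"ax":0,"ay":0,"az":0}]}}

```text
t: 4.38
tool_pos: [0.5535, -0.1352, 0.0443]
ee_rot: [-0.0, 0.999, 0.039, -0.001]
wrist_force: [-0.7, 0.7, -2.4]
opening: 0.0433
```

```bash
python3 - <<'E'
from h import *
where()
s=snap('wrist','w4.png')
s=snap('side'); cv2.imwrite('pics/s4.png',cv2.resize(s['frame'][100:260,210:380],None,fx=4,fy=3.7,interpolation=cv2.INTER_CUBIC))
go(.5394+.0169,-.0338-.1188,.0445,5)
E
```

```text
t 4.38 p [ 0.5535 -0.1352  0.0443] yaw 4.47 tilt [-0.001  0.001 -1.   ] F [-0.7  0.7 -2.4] open 0.0433 j [ 0.03  0.44 -0.17 -0.   -0.96  1.61]
shift [ 1.5 19.6 -0.3] turn [-0.08  0.06 -0.46] rows 0.5
```

View pics/w4.png

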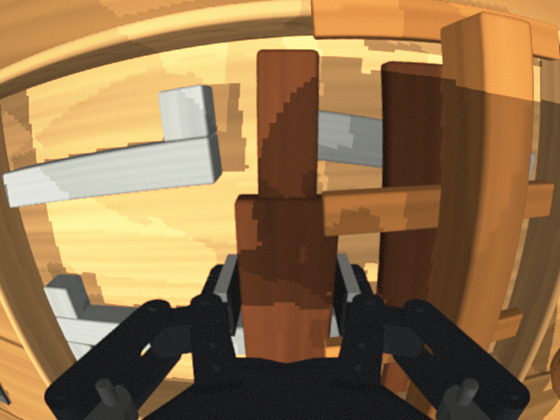

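View pics/s4.png

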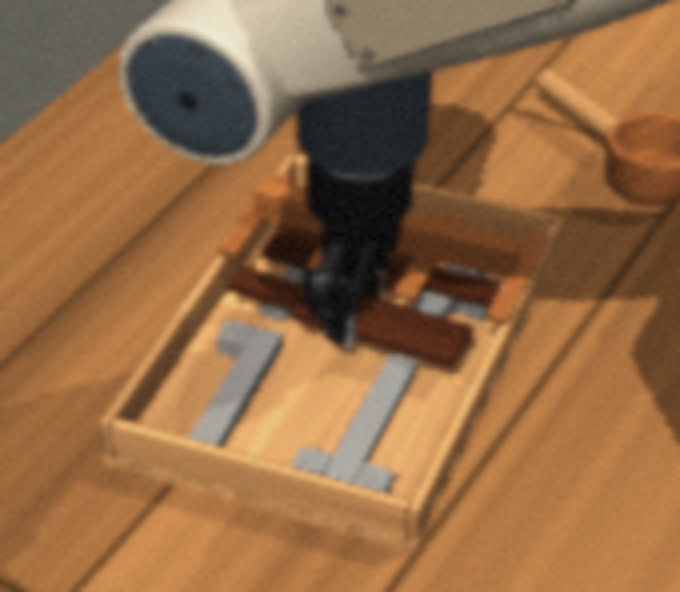

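The paddle is clear of the ell and has just passed the T end. Another 20 mm, then set it down.

>>> {"api": "servo_tool", "payload": {"commands": [{"x":0.5,"y":7,"z":0,"ax":0,"ay":0,"az":0},{"x":1,"y":14,"z":0,"ax":0,"ay":0,"az":0},{"x":1.5,"y":20,"z":0,"ax":0,"ay":0,"az":0},{"x":1.5,"y":20,"z":2,"ax":0,"ay":0,"az":0},{"x":1.5,"y":20,"z":4,"ax":0,"ay":0,"az":0},{"x":1.5,"y":20,"z":4.5,"ax":0,"ay":0,"az":0}]}}

```text
t: 4.98
tool_pos: [0.5566, -0.1529, 0.0395]
ee_rot: [-0.001, 0.999, 0.04, -0.0]
wrist_force: [-0.1, 2.1, 3.6]
opening: 0.0427
```

>>> {"api": "servo_tool", "payload": {"commands": [{"x":0,"y":0,"z":0,"ax":0,"ay":0,"az":0},{"x":0,"y":0,"z":0,"ax":0,"ay":0,"az":0},{"x":0,"y":0,"z":0,"ax":0,"ay":0,"az":0}], "fingers": 0.39}}

```text
t: 5.23
tool_pos: [0.5566, -0.1526, 0.0394]
ee_rot: [-0.001, 0.999, 0.04, -0.0]
wrist_force: [-0.5, 3.0, 0.2]
opening: 0.0522
```

```bash
python3 - <<'E'
from h import *
where()
s=snap('wrist','w5.png')
E
```

```text
t 5.23 p [ 0.5566 -0.1526  0.0394] yaw 4.57 tilt [-0.001  0.001 -1.   ] F [-0.5  3.   0.2] open 0.0522 j [ 0.    0.46 -0.16 -0.   -0.96  1.65]
```

View pics/w5.png

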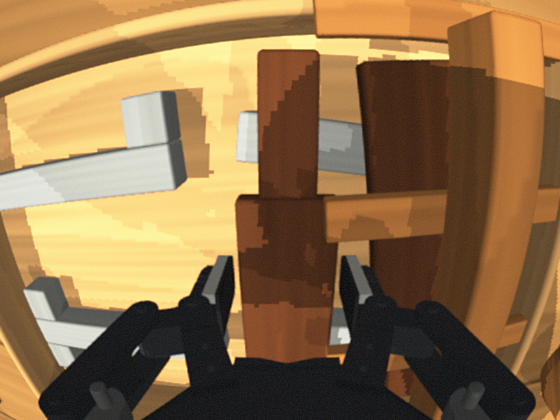

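The paddle sits level on the straight bar and the cross. Rising clear and re-aiming at the T.

>>> {"api": "servo_tool", "payload": {"commands": [{"x":0,"y":0,"z":-20,"ax":0,"ay":0,"az":0},{"x":0,"y":0,"z":-55,"ax":0,"ay":0,"az":0},{"x":0,"y":0,"z":-90,"ax":0,"ay":0,"az":0},{"x":0,"y":0,"z":-110,"ax":0,"ay":0,"az":0}]}}

```text
t: 5.62
tool_pos: [0.5581, -0.1538, 0.1538]
ee_rot: [0.001, 0.999, 0.04, 0.002]
wrist_force: [1.8, -0.4, 1.0]
opening: 0.0518
```

```bash
python3 - <<'E'
from h import *
where(); go(.4899,-.0467,.16,-81)
E
```

```text
t 5.62 p [ 0.5581 -0.1538  0.1538] yaw 4.59 tilt [ 0.004 -0.001 -1.   ] F [ 1.8 -0.4  1. ] open 0.0518 j [ 0.    0.35  0.    0.   -1.22  1.65]
shift [ -59.4 -112.2   -6.5] turn [-0.12 -0.24 85.59] rows 12.0
```

>>> {"api": "servo_tool", "payload": {"commands": [{"x":-59,"y":-112,"z":-6,"ax":0,"ay":0,"az":85.6},{"x":-59,"y":-112,"z":-6,"ax":0,"ay":0,"az":85.6},{"x":-59,"y":-112,"z":-6,"ax":0,"ay":0,"az":85.6},{"x":-59,"y":-112,"z":-6,"ax":0,"ay":0,"az":85.6},{"x":-59,"y":-112,"z":-6,"ax":0,"ay":0,"az":85.6},{"x":-59,"y":-112,"z":-6,"ax":0,"ay":0,"az":85.6},{"x":-59,"y":-112,"z":-6,"ax":0,"ay":0,"az":85.6},{"x":-59,"y":-112,"z":-6,"ax":0,"ay":0,"az":85.6}]}}

```text
t: 6.28
tool_pos: [0.4904, -0.0472, 0.1598]
ee_rot: [-0.001, 0.901, -0.434, 0.002]
wrist_force: [-0.3, 0.1, -0.3]
opening: 0.0522
```

```bash
python3 - <<'E'
from h import *
where(); go(.4899,-.0467,.16,-81)
E
```

```text
t 6.28 p [ 0.4904 -0.0472  0.1598] yaw -51.5 tilt [ 0.004  0.    -1.   ] F [-0.3  0.1 -0.3] open 0.0522 j [ 0.22  0.19 -0.21  0.   -1.17  0.45]
shift [-0.7  0.  -0.2] turn [-0.2  -0.08 29.5 ] rows 4.1
```

>>> {"api": "servo_tool", "payload": {"commands": [{"x":-0.7,"y":0,"z":0,"ax":-0.2,"ay":0,"az":29.5},{"x":-0.7,"y":0,"z":0,"ax":-0.2,"ay":0,"az":29.5},{"x":-0.7,"y":0,"z":0,"ax":-0.2,"ay":0,"az":29.5},{"x":-0.7,"y":0,"z":0,"ax":-0.2,"ay":0,"az":29.5},{"x":-0.7,"y":0,"z":0,"ax":-0.2,"ay":0,"az":29.5},{"x":-0.7,"y":0,"z":0,"ax":-0.2,"ay":0,"az":29.5}]}}

```text
t: 6.78
tool_pos: [0.49, -0.047, 0.1599]
ee_rot: [0.0, 0.761, -0.649, 0.001]
wrist_force: [-0.7, -0.7, 0.4]
opening: 0.0524
```

```bash
python3 - <<'E'
from h import *
where()
s=snap('wrist','w6.png')
s=snap('side'); f=s['frame']; cv2.imwrite('pics/s6.png',cv2.resize(f[100:260,210:380],None,fx=4,fy=3.7,interpolation=cv2.INTER_CUBIC))
c=cloud(s); 
hsv=cv2.cvtColor(f,cv2.COLOR_BGR2HSV)
m=(hsv[...,1]<70)&(hsv[...,2]>60)&(c[...,0]>.42)&(c[...,0]<.53)&(c[...,1]>-.14)&(c[...,1]<.03)&(c[...,2]>.022)&(c[...,2]<.034)
p=c[m][:,:2]*1000; print(len(p),p.min(0),p.max(0),cv2.minAreaRect(p.astype(np.float32)))
E
```

```text
t 6.78 p [ 0.49   -0.047   0.1599] yaw -80.89 tilt [ 0.001 -0.002 -1.   ] F [-0.7 -0.7  0.4] open 0.0524 j [ 0.22  0.19 -0.21  0.   -1.17 -0.07]
371 [ 448.53820106 -120.30629571] [517.74012834  25.85564112] ((496.8107604980469, -48.606407165527344), (67.28096008300781, 142.94171142578125), 13.584494590759277)
```

View pics/w6.png

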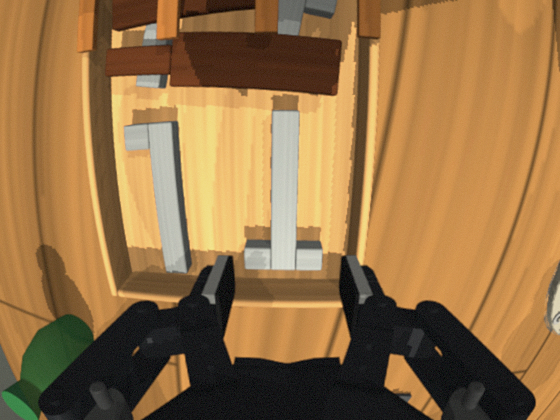

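View pics/s6.png

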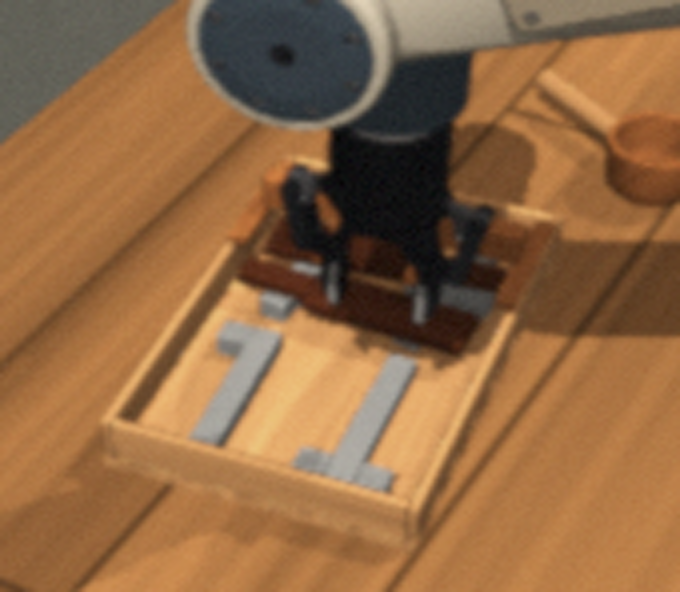

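```bash
python3 - <<'E'
from h import *
s=snap('wrist'); f=s['frame']; hsv=cv2.cvtColor(f,cv2.COLOR_BGR2HSV)
m=((hsv[...,1]<60)&(hsv[...,2]>120)).astype(np.uint8); m[:,:240]=0; m[:,330:]=0; m[:100]=0; m[280:]=0
n,l,st,_=cv2.connectedComponentsWithStats(m); k=1+np.argmax(st[1:,4]); m=l==k; print(st[k])
pts=[]
for v in range(125,238,4):
    u=np.flatnonzero(m[v]); pts.append((plane(s,u[0]-.5,v,.028,True)[:2],plane(s,u[-1]+.5,v,.028,True)[:2]))
pts=np.array(pts); print('width',np.linalg.norm(pts[:,0]-pts[:,1],axis=1).round(4)[::5])
mid=pts.mean(1); d=np.linalg.svd(mid-mid.mean(0))[2][0]; d*=np.sign(d[1]); print('dir',np.degrees(np.arctan2(d[1],d[0])))
u0=284
col=[np.flatnonzero(m[:,u]) for u in (280,284,288,291)]
for q in col: print(q[0],q[-1],((plane(s,284,q[0]-.5,.028,True)[:2]-mid.mean(0))@d).round(4),((plane(s,284,q[-1]+.5,.028,True)[:2]-mid.mean(0))@d).round(4))
q=col[1]; a=(plane(s,284,q[0]-.5,.028,True)[:2]-mid.mean(0))@d; b=(plane(s,284,q[-1]+.5,.028,True)[:2]-mid.mean(0))@d
o=mid.mean(0)+d*(a+b)/2; print('origin',o,'len',b-a)
g=o+d*.006; print('grasp',g); go(g[0],g[1],.022,np.degrees(np.arctan2(d[1],d[0]))-180)
E
```

```text
[ 244  110   78  160 5270]
width [0.0214 0.0208 0.0219 0.0214 0.0218 0.0214]
dir 97.97553591482988
110 269 -0.059 0.0817
110 269 -0.059 0.0817
110 269 -0.059 0.0817
110 269 -0.059 0.0817
origin [ 0.49322447 -0.05053792] len 0.14062876408206373
grasp [ 0.49239197 -0.04459595]
shift [ -2.   -2.7 137.8] turn [-0.02 -0.09  1.17] rows 3.3
```

Origin from two views agrees within 3 mm (0.493, −0.051), direction 98°. Descend to z=0.028, which keeps the tips about 3 mm above the crate floor.

>>> {"api": "servo_tool", "payload": {"commands": [{"x":-2,"y":-2.7,"z":30,"ax":0,"ay":0,"az":1.2},{"x":-2,"y":-2.7,"z":60,"ax":0,"ay":0,"az":1.2},{"x":-2,"y":-2.7,"z":90,"ax":0,"ay":0,"az":1.2},{"x":-2,"y":-2.7,"z":110,"ax":0,"ay":0,"az":1.2},{"x":-2,"y":-2.7,"z":124,"ax":0,"ay":0,"az":1.2},{"x":-2,"y":-2.7,"z":130,"ax":0,"ay":0,"az":1.2},{"x":-2,"y":-2.7,"z":131.5,"ax":0,"ay":0,"az":1.2},{"x":-2,"y":-2.7,"z":131.5,"ax":0,"ay":0,"az":1.2}]}}

```text
t: 7.6
tool_pos: [0.4927, -0.0447, 0.0287]
ee_rot: [0.0, 0.755, -0.656, 0.001]
wrist_force: [0.3, 0.3, -0.1]
opening: 0.0521
```

```bash
python3 - <<'E'
from h import *
where()
s=snap('wrist','w7.png')
E
```

```text
t 7.6 p [ 0.4927 -0.0447  0.0287] yaw -81.99 tilt [ 0.001 -0.002 -1.   ] F [ 0.3  0.3 -0.1] open 0.0521 j [ 0.23  0.33 -0.4   0.   -0.84 -0.09]
```

View pics/w7.png

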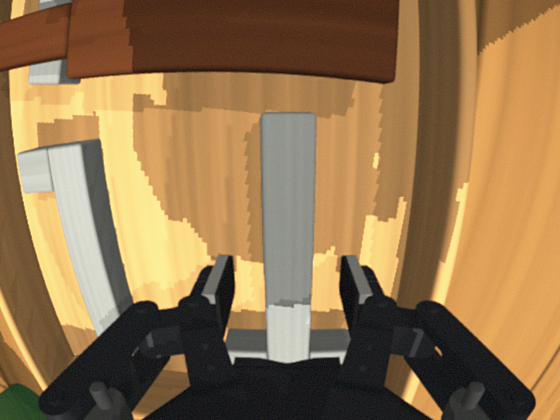

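Well centred. Closing on the bar.

>>> {"api": "servo_tool", "payload": {"commands": [{"x":0,"y":0,"z":0,"ax":0,"ay":0,"az":0},{"x":0,"y":0,"z":0,"ax":0,"ay":0,"az":0},{"x":0,"y":0,"z":0,"ax":0,"ay":0,"az":0},{"x":0,"y":0,"z":0,"ax":0,"ay":0,"az":0},{"x":0,"y":0,"z":0,"ax":0,"ay":0,"az":0},{"x":0,"y":0,"z":0,"ax":0,"ay":0,"az":0}], "fingers": 1, "force": 80}}

```text
t: 8.15
tool_pos: [0.4935, -0.0446, 0.0305]
ee_rot: [-0.001, 0.755, -0.656, 0.002]
wrist_force: [-2.4, 0.9, 6.7]
opening: 0.0197
```

>>> {"api": "servo_tool", "payload": {"commands": [{"x":0,"y":0,"z":-5,"ax":0,"ay":0,"az":0},{"x":0,"y":0,"z":-15,"ax":0,"ay":0,"az":0},{"x":0,"y":0,"z":-30,"ax":0,"ay":0,"az":0},{"x":0,"y":0,"z":-45,"ax":0,"ay":0,"az":0},{"x":0,"y":0,"z":-60,"ax":0,"ay":0,"az":0},{"x":0,"y":0,"z":-75,"ax":0,"ay":0,"az":0},{"x":0,"y":0,"z":-90,"ax":0,"ay":0,"az":0},{"x":0,"y":0,"z":-100,"ax":0,"ay":0,"az":0}]}}

```text
t: 8.82
tool_pos: [0.4932, -0.0444, 0.132]
ee_rot: [-0.001, 0.755, -0.656, 0.002]
wrist_force: [-0.2, 0.4, -4.1]
opening: 0.0203
```

```bash
python3 - <<'E'
from h import *
where()
s=snap('wrist','w8.png')
s=snap('side','s8.png')
E
```

```text
t 8.82 p [ 0.4932 -0.0444  0.132 ] yaw -81.97 tilt [ 0.005 -0.001 -1.   ] F [-0.2  0.4 -4.1] open 0.0203 j [ 0.23  0.21 -0.25  0.   -1.1  -0.09]
```

View pics/w8.png

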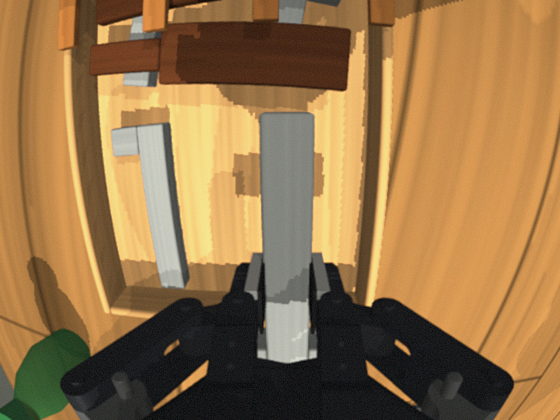

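View pics/s8.png

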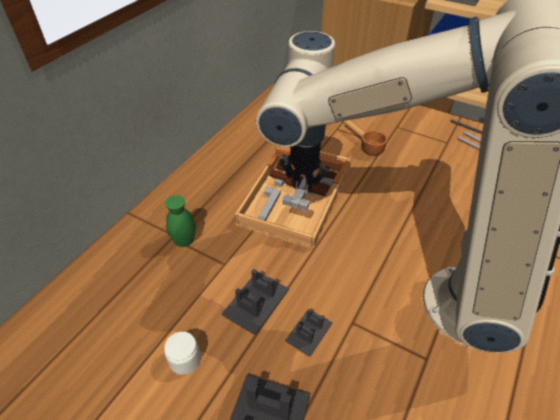

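```bash
python3 - <<'E'
from h import *
for n in ('side','scene'):
    s=snap(n); c=cloud(s); f=s['frame']
    for lo,hi in [(.004,.016),(.068,.086)]:
        m=(c[...,2]>lo)&(c[...,2]<hi)&(c[...,0]>.37)&(c[...,0]<.54)&(c[...,1]>.16)&(c[...,1]<.36)
        if lo<.01: m&=(f.max(2)<(80 if n=='side' else 110))
        m=cv2.morphologyEx(m.astype(np.uint8),cv2.MORPH_OPEN,np.ones((2,2)))>0 if lo<.01 else m
        p=c[m][:,:2]*1000; print(n,lo,len(p),cv2.minAreaRect(p.astype(np.float32)))
    cv2.imwrite('pics/rest_%s.png'%n,cv2.resize(f[255:340,210:300] if n=='side' else f[180:260,310:390],None,fx=7,fy=7,interpolation=cv2.INTER_CUBIC))
go(.46,.18,.20,-93)
E
```

```text
side 0.004 1432 ((332.7475891113281, 486.0316162109375), (150.30882263183594, 674.5123291015625), 28.287126541137695)
side 0.068 140 ((457.7669372558594, 258.6402282714844), (77.97817993164062, 61.070655822753906), 88.09492492675781)
scene 0.004 0 ((0.0, 0.0), (0.0, 0.0), 0.0)
scene 0.068 0 ((0.0, 0.0), (0.0, 0.0), 0.0)
shift [-226.5    0.8  -70.3] turn [-0.15 -0.06 11.01] rows 5.7
```

View pics/rest_side.png

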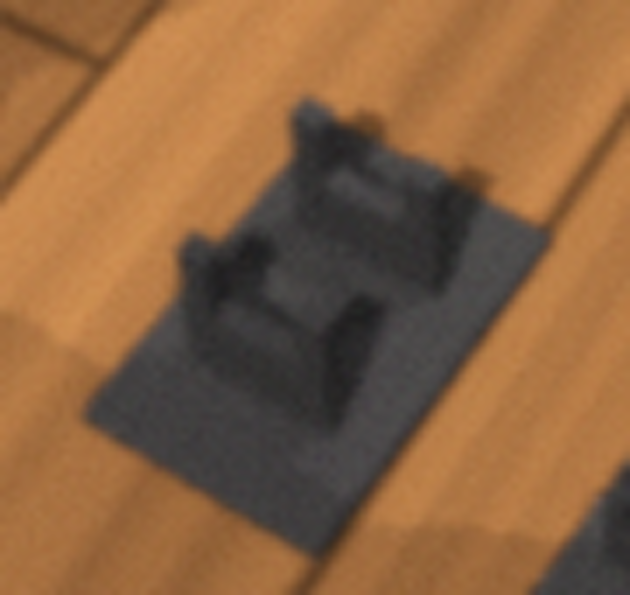

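The rest's size matches (100×150), centre ≈(0.456, 0.260). I'll move beside it for a close wrist view before placing.

```bash
python3 - <<'E'
from h import *
go(.395,.25,.25,-93)
E
```

```text
shift [-304.8   55.3 -120.6] turn [-0.15 -0.06 11.01] rows 8.0
```

>>> {"api": "servo_tool", "payload": {"commands": [{"x":-15,"y":3,"z":-20,"ax":0,"ay":0,"az":1},{"x":-45,"y":8,"z":-40,"ax":0,"ay":0,"az":3},{"x":-80,"y":15,"z":-60,"ax":0,"ay":0,"az":5},{"x":-115,"y":22,"z":-80,"ax":0,"ay":0,"az":7},{"x":-150,"y":28,"z":-95,"ax":0,"ay":0,"az":9},{"x":-185,"y":35,"z":-110,"ax":0,"ay":0,"az":11},{"x":-220,"y":42,"z":-120,"ax":0,"ay":0,"az":11},{"x":-250,"y":48,"z":-120,"ax":0,"ay":0,"az":11}]}}

```text
t: 9.68
tool_pos: [0.4093, 0.1989, 0.2508]
ee_rot: [0.002, -0.689, 0.725, -0.001]
wrist_force: [0.5, -0.5, -3.7]
opening: 0.0198
```

```bash
python3 - <<'E'
from h import *
where(); go(.395,.25,.25,-93)
E
```

```text
t 9.68 p [0.4093 0.1989 0.2508] yaw -92.95 tilt [ 0.005  0.001 -1.   ] F [ 0.5 -0.5 -3.7] open 0.0198 j [ 0.8   0.06 -0.12  0.   -1.39 -0.85]
shift [-50.3  16.9   0.7] turn [-0.26  0.05  0.05] rows 1.3
```

>>> {"api": "servo_tool", "payload": {"commands": [{"x":-30,"y":10,"z":0,"ax":0,"ay":0,"az":0},{"x":-50,"y":17,"z":0,"ax":0,"ay":0,"az":0},{"x":-50,"y":17,"z":0,"ax":0,"ay":0,"az":0},{"x":-50,"y":17,"z":0,"ax":0,"ay":0,"az":0}]}}

```text
t: 10.02
tool_pos: [0.3939, 0.2502, 0.2492]
ee_rot: [0.0, -0.689, 0.724, -0.001]
wrist_force: [0.0, -0.2, -3.5]
opening: 0.0197
```

```bash
python3 - <<'E'
from h import *
where()
s=snap('wrist','w9.png'); cv2.imwrite('pics/w9c.png',cv2.resize(s['frame'][60:270,270:400],None,fx=5,fy=2.8,interpolation=cv2.INTER_CUBIC))
E
```

```text
t 10.02 p [0.3939 0.2502 0.2492] yaw -92.83 tilt [ 0.002 -0.001 -1.   ] F [ 0.  -0.2 -3.5] open 0.0197 j [ 0.91  0.09 -0.09  0.   -1.39 -0.95]
```

View pics/w9.png

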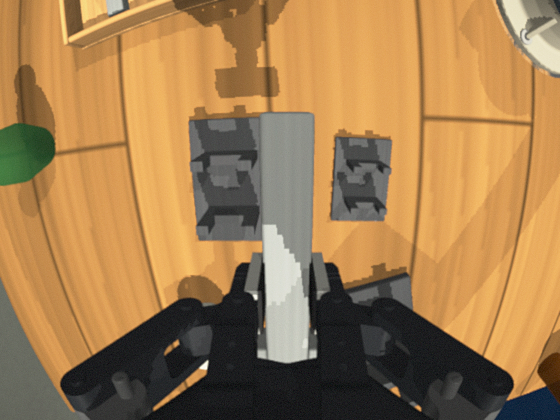

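```bash
python3 - <<'E'
import cv2
f=cv2.imread('pics/w9.png')
c=f[100:250,175:285].astype(float); c=(c*1.6).clip(0,255).astype('uint8')
c=cv2.resize(c,None,fx=4,fy=4,interpolation=cv2.INTER_CUBIC)
cv2.imwrite('pics/w9c.png',c)
E
```

```text
(no output)
```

View pics/w9c.png

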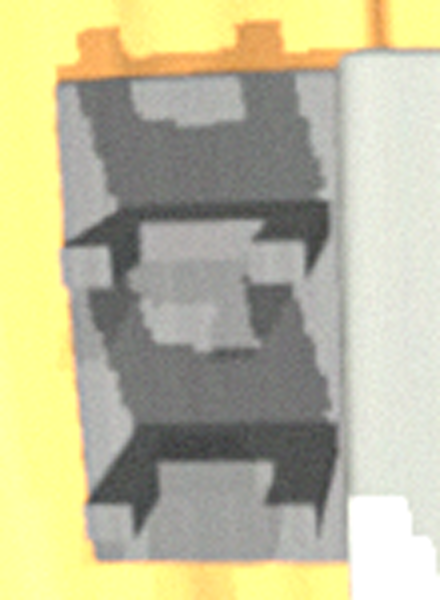

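```bash
python3 - <<'E'
from h import *
s=snap('wrist')
P=lambda x,y,h=.077: plane(s,175+x/4,100+y/4,h,True)[:2]
A=dict(ulo=P(66,265),uli=P(109,265),uri=P(250,265),uro=P(303,265),llo=P(91,521),lli=P(133,521),lri=P(275,523),lro=P(318,523))
for k,v in A.items(): print(k,v.round(4))
up=(A['uli']+A['uri'])/2; lo=(A['lli']+A['lri'])/2
print('slots',np.linalg.norm(A['uli']-A['uri']),np.linalg.norm(A['lli']-A['lri']),'outer',np.linalg.norm(A['ulo']-A['uro']),np.linalg.norm(A['llo']-A['lro']))
upo=(A['ulo']+A['uro'])/2; loo=(A['llo']+A['lro'])/2
print('centre in',(up+lo)/2,'centre out',(upo+loo)/2,'dist',np.linalg.norm(lo-up),'dir',np.degrees(np.arctan2(*(lo-up)[::-1])),np.degrees(np.arctan2(*(loo-upo)[::-1])))
print('fork edges y', P(90,246),P(90,285),P(112,502),P(112,541))
# plate corners z=.01
print('plate',P(57,82,.01),P(97,560,.01),P(348,560,.01))
E
```

```text
ulo [0.4855 0.2234]
uli [0.4747 0.2242]
uri [0.4402 0.2265]
uro [0.4276 0.2273]
llo [0.4881 0.2899]
lli [0.4769 0.2903]
lri [0.4402 0.2923]
lro [0.4293 0.2928]
slots 0.034516144601153174 0.036745199376746925 outer 0.05803923909767601 0.05885779854530737
centre in [0.45797855 0.258328  ] centre out [0.45762503 0.25834085] dist 0.06597810906945084 dir 89.07886932989327 88.15934163250927
fork edges y [0.47890645 0.21922394] [0.48001689 0.22876134] [0.48169155 0.28492484] [0.48325708 0.29566308]
plate [0.50379354 0.18141434] [0.51000775 0.33025085] [0.429769   0.33313411]
```

```bash
python3 - <<'E'
from h import *
s=snap('wrist'); st=robot.state(); f=s['frame']; hsv=cv2.cvtColor(f,cv2.COLOR_BGR2HSV)
m=((hsv[...,1]<50)&(hsv[...,2]>95)).astype(np.uint8); m[:,:250]=0; m[:,325:]=0; m[:100]=0; m[250:]=0
n,l,stt,_=cv2.connectedComponentsWithStats(m); k=1+np.argmax(stt[1:,4]); m=l==k; print(stt[k])
Rc=rot(st['ee_rot']); z=st['tool_pos'][2]-.0025
T=lambda u,v:(Rc.T@(plane(s,u,v,z,True)-st['tool_pos'])*1000).round(2)
for v in (130,160,190,220,245):
    u=np.flatnonzero(m[v]); print(v,u[0],u[-1],T(u[0]-.5,v),T(u[-1]+.5,v))
u=np.flatnonzero(m[:,287]); print('end',u[0],T(287,u[0]-.5))
z0=s['range_z'][120:250:30,287]; print(z0)
cam=lambda u,v: (np.array(s['origin']))
# range-based height of bar top along its length
for v in (120,160,200,240):
    o,d=ray(s,287,v,True); fwd=rot(s['attitude'])[:,2]; zz=s['range_z'][v,287]; print('bar top rel TCP',v,(Rc.T@(o+d*zz/(d@fwd)-st['tool_pos'])*1000).round(1))
go(.458,.2645,.14,-92.5)
E
```

```text
[ 250  112   64  138 7830]
130 252 313 [ 68.96 -14.04   2.57] [68.94 10.59  2.49]
160 258 312 [ 56.73 -11.84   2.56] [56.75 10.39  2.48]
190 255 312 [ 44.12 -13.37   2.56] [44.15 10.66  2.48]
220 259 311 [ 30.84 -12.04   2.55] [30.89 10.57  2.47]
245 263 310 [ 19.07 -10.64   2.54] [19.12 10.47  2.47]
end 113 [7.586e+01 7.000e-02 2.530e+00]
[0.12346318 0.12884524 0.1313583  0.13546635 0.1404254 ]
bar top rel TCP 120 [73.   0.1  0.7]
bar top rel TCP 160 [57.   0.1  1. ]
bar top rel TCP 200 [40.3  0.1  0.8]
bar top rel TCP 240 [21.9  0.1  1.7]
shift [-19.  -61.9 110.3] turn [-0.2  -0.02 -0.5 ] rows 3.1
```

Held bar is level and parallel, its origin 6 mm along tool x from the TCP. Wrist and side agree on the rest centre within 2 mm. Moving over the forks.

>>> {"api": "servo_tool", "payload": {"commands": [{"x":-7,"y":-22,"z":0,"ax":0,"ay":0,"az":-0.5},{"x":-14,"y":-45,"z":0,"ax":0,"ay":0,"az":-0.5},{"x":-19,"y":-62,"z":20,"ax":0,"ay":0,"az":-0.5},{"x":-19,"y":-62,"z":50,"ax":0,"ay":0,"az":-0.5},{"x":-19,"y":-62,"z":80,"ax":0,"ay":0,"az":-0.5},{"x":-19,"y":-62,"z":105,"ax":0,"ay":0,"az":-0.5},{"x":-19,"y":-62,"z":115,"ax":0,"ay":0,"az":-0.5},{"x":-19,"y":-62,"z":115,"ax":0,"ay":0,"az":-0.5}]}}

```text
t: 10.83
tool_pos: [0.457, 0.2625, 0.1326]
ee_rot: [-0.002, -0.691, 0.723, -0.001]
wrist_force: [0.1, -0.3, -3.6]
opening: 0.0197
```

```bash
python3 - <<'E'
from h import *
where(); go(.458,.2645,.075,-92.5)
s=snap('wrist','w10.png')
s=snap('side'); f=s['frame']; cv2.imwrite('pics/s10.png',cv2.resize(f[200:360,180:360],None,fx=4,fy=3.7,interpolation=cv2.INTER_CUBIC))
E
```

```text
t 10.83 p [0.457  0.2625 0.1326] yaw -92.59 tilt [-0.001 -0.005 -1.   ] F [ 0.1 -0.3 -3.6] open 0.0197 j [ 0.82  0.28 -0.16  0.   -1.13 -0.87]
shift [-2.3 -0.9 57.6] turn [ 0.05 -0.27 -0.09] rows 1.4
```

View pics/w10.png

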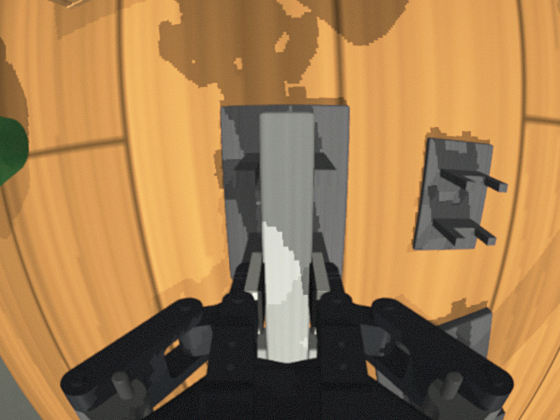

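View pics/s10.png

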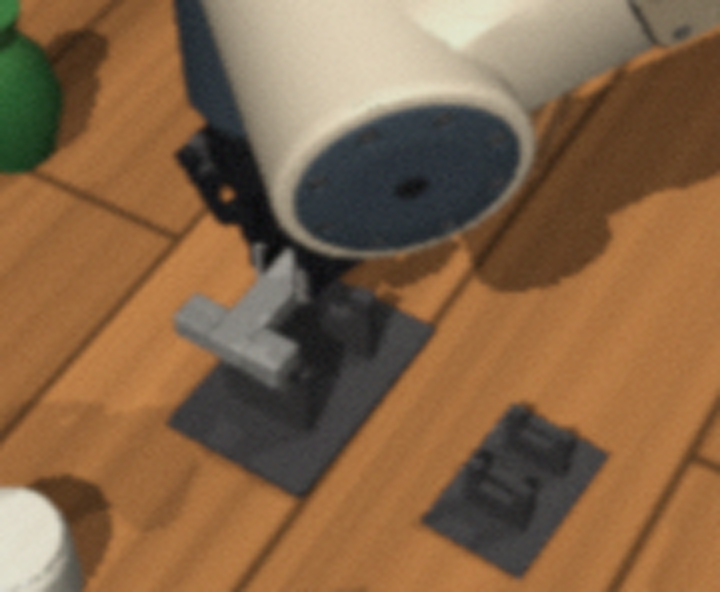

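Bar centred between the prongs (prong edges 236 and 336, bar centre 287). Lowering into the slots.

>>> {"api": "servo_tool", "payload": {"commands": [{"x":-2.3,"y":-0.9,"z":5,"ax":0,"ay":-0.3,"az":0},{"x":-2.3,"y":-0.9,"z":15,"ax":0,"ay":-0.3,"az":0},{"x":-2.3,"y":-0.9,"z":27,"ax":0,"ay":-0.3,"az":0},{"x":-2.3,"y":-0.9,"z":39,"ax":0,"ay":-0.3,"az":0},{"x":-2.3,"y":-0.9,"z":50,"ax":0,"ay":-0.3,"az":0},{"x":-2.3,"y":-0.9,"z":55,"ax":0,"ay":-0.3,"az":0},{"x":-2.3,"y":-0.9,"z":57,"ax":0,"ay":-0.3,"az":0},{"x":-2.3,"y":-0.9,"z":57,"ax":0,"ay":-0.3,"az":0}]}}

```text
t: 11.6
tool_pos: [0.4605, 0.2667, 0.0796]
ee_rot: [0.004, -0.691, 0.722, -0.0]
wrist_force: [0.1, -0.3, -3.2]
opening: 0.0201
```

```bash
python3 - <<'E'
from h import *
where(); go(.458,.2645,.067,-92.5)
s=snap('wrist','w11.png')
E
```

```text
t 11.6 p [0.4605 0.2667 0.0796] yaw -92.51 tilt [ 0.006  0.005 -1.   ] F [ 0.1 -0.3 -3.2] open 0.0201 j [ 0.82  0.33 -0.24  0.   -0.99 -0.86]
shift [ 2.4  2.5 12.5] turn [-0.31  0.3  -0.01] rows 0.3
```

View pics/w11.png

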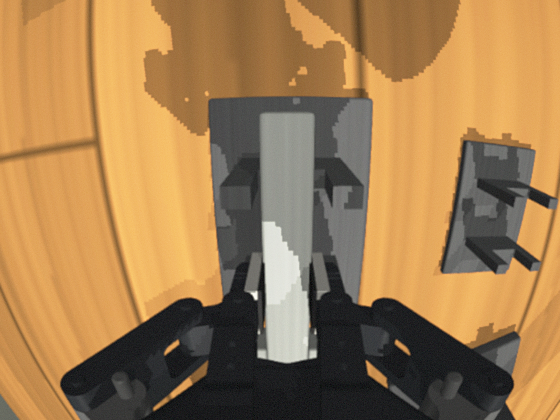

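>>> {"api": "servo_tool", "payload": {"commands": [{"x":2.4,"y":2.5,"z":2,"ax":-0.3,"ay":0.3,"az":0},{"x":2.4,"y":2.5,"z":4,"ax":-0.3,"ay":0.3,"az":0},{"x":2.4,"y":2.5,"z":6,"ax":-0.3,"ay":0.3,"az":0},{"x":2.4,"y":2.5,"z":8,"ax":-0.3,"ay":0.3,"az":0},{"x":2.4,"y":2.5,"z":8,"ax":-0.3,"ay":0.3,"az":0},{"x":2.4,"y":2.5,"z":8,"ax":-0.3,"ay":0.3,"az":0}]}}

```text
t: 12.15
tool_pos: [0.4582, 0.2646, 0.0719]
ee_rot: [0.0, -0.692, 0.722, -0.0]
wrist_force: [-0.5, 0.2, -3.4]
opening: 0.0202
```

```bash
python3 - <<'E'
from h import *
where(); go(.458,.2645,.067,-92.5)
s=snap('wrist','w12.png'); cv2.imwrite('pics/w12c.png',cv2.resize(s['frame'][80:280,190:390],None,fx=3.5,fy=2.9,interpolation=cv2.INTER_CUBIC))
E
```

```text
t 12.15 p [0.4582 0.2646 0.0719] yaw -92.5 tilt [ 0.001  0.    -1.   ] F [-0.5  0.2 -3.4] open 0.0202 j [ 0.82  0.34 -0.25  0.   -0.98 -0.86]
shift [0.1 0.2 4.9] turn [-0.04  0.02  0.  ] rows 0.1
```

View pics/w12c.png

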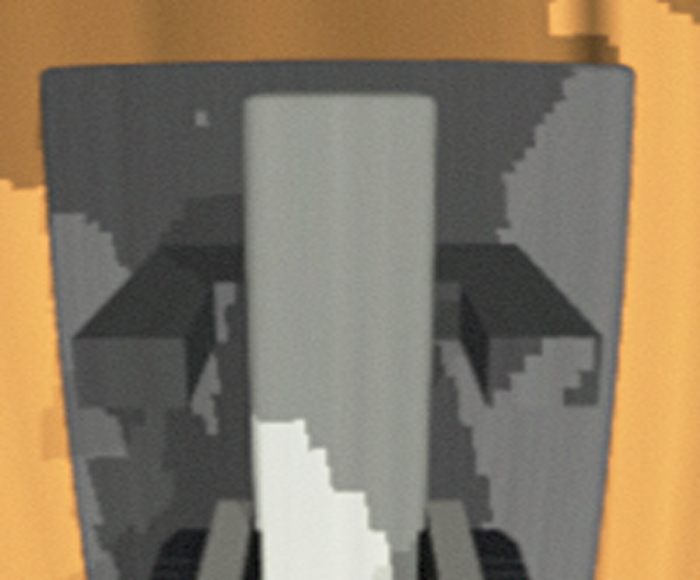

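```bash
python3 - <<'E'
from h import *
s=snap('wrist'); st=robot.state(); Rc=rot(st['ee_rot'])
T=lambda x,y,h:(Rc.T@(plane(s,190+x/3.5,80+y/2.9,h,True)-st['tool_pos'])*1000).round(2)
print(T(130,337,.077),T(130,405,.077),T(545,337,.077),T(545,403,.077)); print('bar end',T(340,95,st['tool_pos'][2]-.0025))
print('slot',T(188,370,.077),T(490,370,.077))
E
```

```text
[ 43.86 -23.78  -4.9 ] [ 33.92 -24.36  -4.89] [43.88 23.23 -4.94] [34.24 23.8  -4.94]
bar end [7.597e+01 1.000e-02 2.450e+00]
slot [ 39.1  -17.31  -4.9 ] [39.12 17.11 -4.93]
```

The view gives the rest centre at tool (6.0, −0.1) and the T origin at (6.0, 0.0), so they match. Lower gently to contact.

>>> {"api": "servo_tool", "payload": {"commands": [{"x":0,"y":0,"z":1,"ax":0,"ay":0,"az":0},{"x":0,"y":0,"z":2,"ax":0,"ay":0,"az":0},{"x":0,"y":0,"z":3,"ax":0,"ay":0,"az":0},{"x":0,"y":0,"z":4,"ax":0,"ay":0,"az":0},{"x":0,"y":0,"z":4.5,"ax":0,"ay":0,"az":0},{"x":0,"y":0,"z":4.5,"ax":0,"ay":0,"az":0}]}}

```text
t: 12.75
tool_pos: [0.4582, 0.2647, 0.0676]
ee_rot: [0.0, -0.692, 0.722, -0.0]
wrist_force: [0.7, -0.5, -3.1]
opening: 0.0199
```

```bash
python3 - <<'E'
from h import *
where(); go(.458,.2645,.066,-92.5)
E
```

```text
t 12.75 p [0.4582 0.2647 0.0676] yaw -92.49 tilt [ 0.001  0.    -1.   ] F [ 0.7 -0.5 -3.1] open 0.0199 j [ 0.82  0.34 -0.26  0.   -0.97 -0.86]
shift [0.2 0.2 1.6] turn [-0.05  0.03  0.01] rows 0.0
```

No contact yet (Fz still −3 N). A bit further.

>>> {"api": "servo_tool", "payload": {"commands": [{"x":0,"y":0,"z":0.5,"ax":0,"ay":0,"az":0},{"x":0,"y":0,"z":1,"ax":0,"ay":0,"az":0},{"x":0,"y":0,"z":1.5,"ax":0,"ay":0,"az":0}]}}

```text
t: 13.0
tool_pos: [0.4583, 0.2647, 0.0675]
ee_rot: [0.001, -0.692, 0.722, -0.0]
wrist_force: [-5.5, -1.3, 12.1]
opening: 0.0197
```

Contact at z=0.0675 (+12 N). Release to a small opening.

>>> {"api": "servo_tool", "payload": {"commands": [{"x":0,"y":0,"z":0,"ax":0,"ay":0,"az":0},{"x":0,"y":0,"z":0,"ax":0,"ay":0,"az":0},{"x":0,"y":0,"z":0,"ax":0,"ay":0,"az":0},{"x":0,"y":0,"z":0,"ax":0,"ay":0,"az":0}], "fingers": 0.5, "force": 20}}

```text
t: 13.33
tool_pos: [0.4586, 0.2649, 0.0676]
ee_rot: [0.001, -0.692, 0.722, -0.0]
wrist_force: [-0.1, -0.3, -0.9]
opening: 0.0426
```

```bash
python3 - <<'E'
from h import *
where()
s=snap('wrist','w13.png')
E
```

```text
t 13.33 p [0.4586 0.2649 0.0676] yaw -92.47 tilt [ 0.002  0.001 -1.   ] F [-0.1 -0.3 -0.9] open 0.0426 j [ 0.82  0.34 -0.26  0.   -0.97 -0.86]
```

View pics/w13.png

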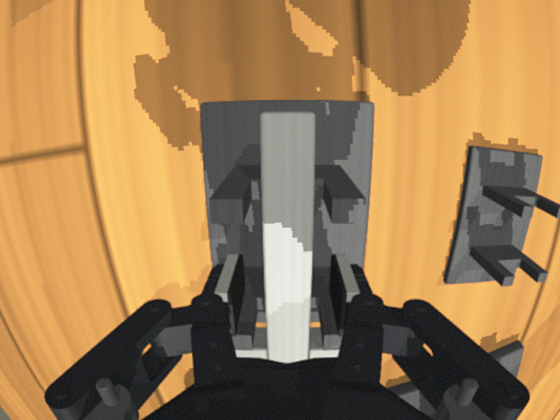

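Bar rests in both slots, fingers clear on both sides. Rise straight up.

>>> {"api": "servo_tool", "payload": {"commands": [{"x":0,"y":0,"z":-8,"ax":0,"ay":0,"az":0},{"x":0,"y":0,"z":-22,"ax":0,"ay":0,"az":0},{"x":0,"y":0,"z":-45,"ax":0,"ay":0,"az":0},{"x":0,"y":0,"z":-75,"ax":0,"ay":0,"az":0},{"x":0,"y":0,"z":-110,"ax":0,"ay":0,"az":0},{"x":0,"y":0,"z":-145,"ax":0,"ay":0,"az":0},{"x":0,"y":0,"z":-170,"ax":0,"ay":0,"az":0},{"x":0,"y":0,"z":-180,"ax":0,"ay":0,"az":0}]}}

```text
t: 14.05
tool_pos: [0.4596, 0.2653, 0.2529]
ee_rot: [0.005, -0.692, 0.722, -0.001]
wrist_force: [1.3, 0.7, 1.3]
opening: 0.0422
```

>>> {"api": "servo_tool", "payload": {"commands": [{"x":20,"y":20,"z":0,"ax":0,"ay":0,"az":0},{"x":50,"y":50,"z":0,"ax":0,"ay":0,"az":0},{"x":75,"y":75,"z":0,"ax":0,"ay":0,"az":0},{"x":80,"y":80,"z":0,"ax":0,"ay":0,"az":0},{"x":80,"y":80,"z":0,"ax":0,"ay":0,"az":0}]}}

```text
t: 14.47
tool_pos: [0.3749, 0.1874, 0.2525]
ee_rot: [0.006, -0.692, 0.722, -0.001]
wrist_force: [0.3, 0.4, 0.7]
opening: 0.0428
```

```bash
python3 - <<'E'
from h import *
where()
s=snap('wrist','w14.png')
s=snap('side','s14.png'); f=s['frame']; cv2.imwrite('pics/s14c.png',cv2.resize(f[240:350,190:320],None,fx=5.5,fy=5.5*.95,interpolation=cv2.INTER_CUBIC))
s=snap('scene','c14.png')
E
```

```text
t 14.47 p [0.3749 0.1874 0.2525] yaw -92.46 tilt [ 0.01   0.007 -1.   ] F [0.3 0.4 0.7] open 0.0428 j [ 0.84 -0.02 -0.2   0.   -1.38 -0.89]
```

View pics/w14.png

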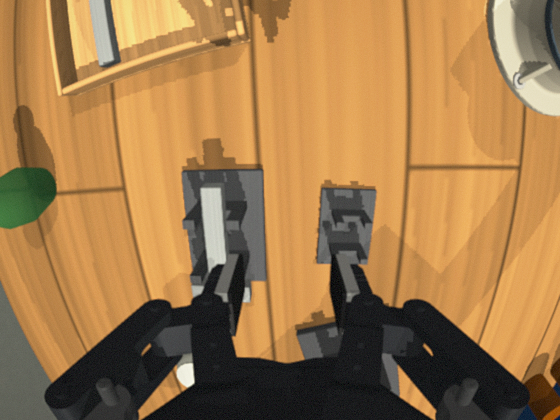

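View pics/s14.png

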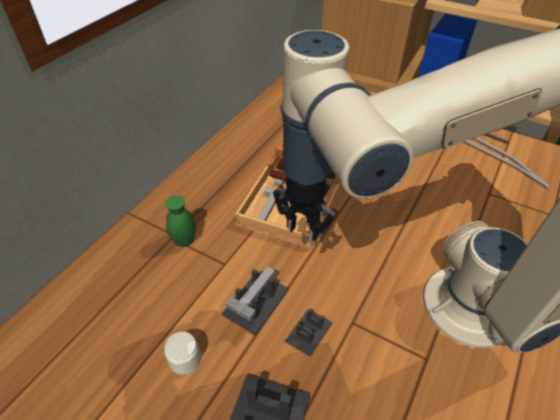

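View pics/s14c.png

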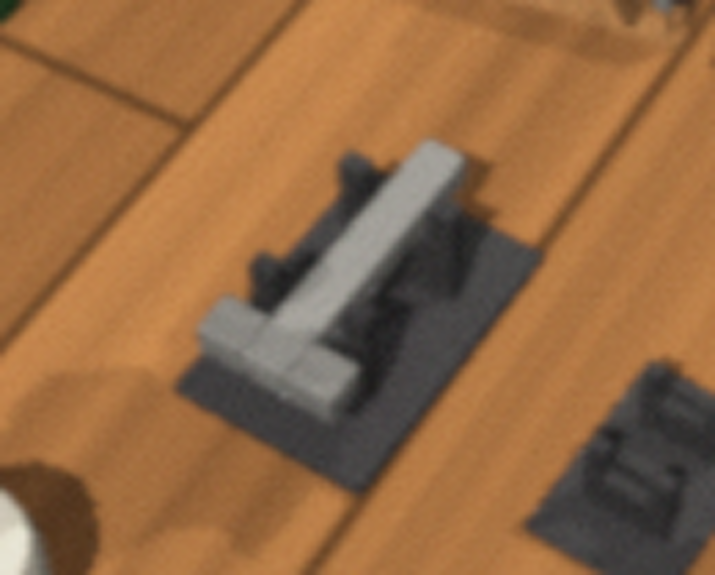

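```bash
python3 - <<'E'
from h import *
s=snap('side'); c=cloud(s); f=s['frame']; hsv=cv2.cvtColor(f,cv2.COLOR_BGR2HSV)
m=(hsv[...,1]<60)&(c[...,0]>.40)&(c[...,0]<.52)&(c[...,1]>.17)&(c[...,1]<.35)&(c[...,2]>.055)&(c[...,2]<.075)&(f.max(2)>95)
p=c[m]; A=np.c_[p[:,:2]-[.458,.2585],np.ones(len(p))]; k=np.linalg.lstsq(A,p[:,2],rcond=None)[0]; print(len(p),'slope',k[:2].round(3),'top z',k[2].round(4),p.min(0).round(4),p.max(0).round(4))
s=snap('scene','c15.png'); cv2.imwrite('pics/c15c.png',cv2.resize(s['frame'][185:260,175:300],None,fx=6,fy=6,interpolation=cv2.INTER_CUBIC))
E
```

```text
688 slope [ 0.004 -0.007] top z 0.0644 [0.4248 0.1887 0.0559] [0.4927 0.3311 0.0691]
```

View pics/c15c.png

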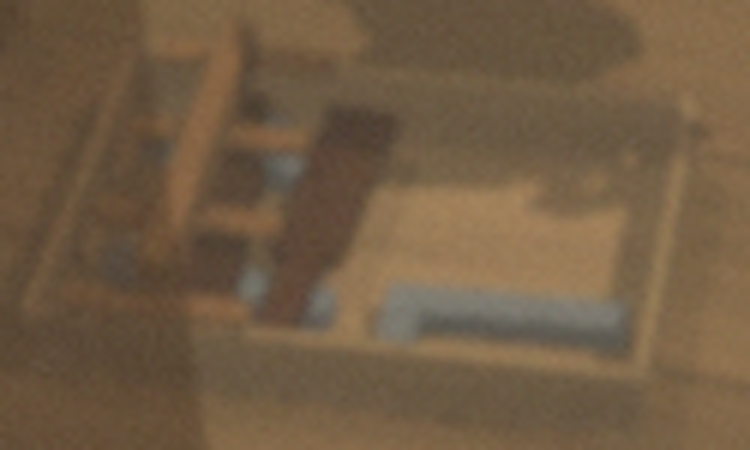

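The bar is flat (slope <0.5°, top 64.4 mm against 65 expected), and both paddles and the other bars are in the crate. The robot is stationary and clear, so I'll hand in.

```bash
python3 - <<'E'
from h import *
print(robot.job_done()); where()
E
```

```text
the job is handed in; nothing more can be done
None
the job is handed in; nothing more can be done
```

The T-bar lies flat in both forks of the middle-sized rest, with its crosspiece beyond the +y fork. I handed the job in at about 14.7 s.

- **Getting at it:** I pinched paddle_a across its blade instead of only pushing it, because it would have dipped into the gap between the bars. I carried it a few millimetres up onto the straight bar and the cross, and the gripper finger nudged paddle_b along slightly on the way. I never deliberately moved the cover. I gripped the T by its main bar, lowered it until it touched the forks at about 12 N, let go and backed off.
- **Bar position:** its top is at 64.4 mm against 65 expected, with a slope under 0.5°. Just before release, the wrist camera put the bar within about 0.2 mm of the rest's centre. Its extent in the side camera afterwards fits this within 1–2 mm.
- **Everything else:** the other bars and both paddles showed inside the crate. The gripper went nowhere near the vase, tin or block. I saw the vase and tin in place in the last side picture, but I did not re-measure them or look at the block again.
- **Disagreements:** two readings of the T's position in the crate differed by about 3 mm, and those of the rest's centre by up to 3 mm. While lowering, the arm ended about 3 mm off sideways, and I corrected that before contact. The fingertips also touched the crate floor lightly, at about 7 N, while closing on the T.

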